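Dock the handheld tester

ROBOT

A 7-joint arm with a two-finger parallel gripper is mounted at the origin on a cart in front of the work surface, level with it; the furniture and walls round the work are solid. World frame = base frame: x ahead of the robot, y to its left, z up, the work surface at z = 0. Lengths are in m, angles in rad, forces in N, time in s.
With the tool pointing down it reaches from about 0.4 to 0.85 m from the base axis. Payload 4.5 kg.
Tool frame: the origin (TCP) lies at the very end of the fingers, on their centre line; the grasp point (between the pads) lies 19 mm behind it (tcp_to_grasp is the z of the grasp point in the tool frame, in m); z points along the fingers, y is the line along which they close (so a half turn about z gives the same grasp; the last joint's range is limited). The gripper opens to 88 mm and grips with 3 to 60 N. Pads are 18 mm wide; open, the fingers measure 123 mm over their backs; the gripper's body (75 mm by 187 mm) begins 45 mm behind the grasp point.
Start: joints at [1.296, 0.689, -0.195, 1.565, 0.157, 0.902, -0.215], TCP at [0.19, -0.595, 0.2] pointing down, gripper open.
Joint ranges: [-3.01, 3.01], [-0.46, 2.08], [-1.47, 1.51], [0.13, 2.56], [-1, 4.14], [0.04, 2.09], [-2.66, 2.66]. Speed limits (rad/s): [2.57, 2.57, 3.14, 3.14, 3.14, 3.14, 3.14].

INTERFACE

Orientations are given as a unit quaternion [x, y, z, w].
In Python, from plant import * gives the robot as it stands. The module is installed in compiled form; this text tells all that it offers.
- The arm moves only by the shell command python3 -m jog 'ROWS' [OPENING] [FORCE]. ROWS is JSON, a list that holds one entry, the list of rows, each a list of 6 numbers: the shift along the tool's x, y, z in m, then the turn, a rotation vector about the tool's x, y, z in rad. In form: [[[dx, dy, dz, ax, ay, az], ...]]. A call has 1 to 12 rows; each row shifts and turns the commanded pose from where the row before left it, along the tool's axes as they then stand; what a row does not reach is not made up. A row lasts 1/8 s, in which the tool goes at most 62.5 mm and 10.7 degrees, less where a joint would pass 70% of its speed; a pose out of reach is approached as far as the arm can. A call with a gripper value outside its range is refused whole. OPENING is the finger opening in m, from 0 to 0.0881, set as the call begins (- or left out, the last holds). The fingers move at their own pace and stop on an object; FORCE is the grip in N (left out, the last holds). Time passes only in rows, so rows that do not move let the fingers close. It gives the time, the measured TCP pose, the force, the opening and the grip force at its end, in the units of the state.
- get_state(): the state, without advancing time (a new reading comes with each control period).
- snapshot(name): name is "scene" or "side" or "wrist"; returns a dict with "frame" (400x640x3 uint8, red, green, blue), "mtx" (3x3 intrinsics, pixels), "xyz" and "orientation" of the camera in the world; the wrist camera has in their place "mount" (4x4, takes a point from camera to tool coordinates, whose origin is the TCP and whose axes are the flange's). Camera axes: x right, y down, z forward; pixel columns grow to the right and rows downward; lengths in m; the calibration is good to about 2 mm. A picture is of the moment at which its call begins: read the wrist's pose just before it. There is no depth.
- finish_job(): hands the job in; it is judged then, once.
The state is a dict: "clock": time; "q": joint angles; "qd": joint speeds; "joint_torque": joint torques, N m; "tool_pos": TCP position; "eef_rot": TCP orientation; "contact_force": force on the tool from outside, world axes, zero at the start; "moment": the same for the moment, N m; "opening": opening from 0.0 (shut) to 1.0 (fully open); "finger_force": force on a finger pad.
Only numpy, scipy, OpenCV 4.12 (cv2) and the standard library are available. Lean on these libraries where they do the work, as an engineer would, in place of code of your own. Each camera call takes 0.05 s, during which the arm holds its last target. There are 200 camera calls.

TASK

Take the handheld tester out of its storage stand: turn it anticlockwise, seen from above, until you feel the bayonet's stop, then draw it straight up without wrenching it. Lay it on its back in the charging cradle, display up, with the slotted end wall between the body's shoulder and the rubber flange, and press it down without excessive force until both spring clips have snapped over it and it lies flat and fully home; leave the loose sample jar and jar cap where they stand.

Things in the scene. Friction and masses are not known exactly. Their poses are not given: they have to be found in the camera images.
- tester: White handheld meter with a slim probe, 180 mm long, 0.13 kg. Origin: centre of the probe's foot; +z runs from foot to head, +x straight out of the display. Body: z 75 to 180 mm, 36 mm wide (y), 22 mm thick (x), long edges bevelled 4 mm (side flats 14 mm); dark display at z 141 to 167 mm. It starts upright in the stand, its display turned to the robot's left and slightly away from it.
- tester_grip (a point): point on the tester's axis 157 mm from the foot, in the middle of the head that overhangs the cradle; axes as tester
- tester_mid (a point): point on the tester's axis 113 mm from the foot; axes as tester. It coincides with cradle_seat when the tester is home.
- stand: Fixed storage stand: grey foot 92 mm in diameter, clear cup, and screwed tight on it a ribbed white collar 50 mm in diameter, mouth 72 mm above the bench. Tester's flange rests on it, foot 12 mm above the bench. The collar's two lug slots are hidden under the flange, 20 to 61 degrees anticlockwise of the lugs; a stop just past each halts the lug under its slot. Origin: centre of underside.
- cradle: Fixed charging cradle, grey base 112 x 78 x 10 mm. Origin: centre of its underside, z up, +x from the head end to the probe end. Pocket floor 38 mm above the bench from x = -30 mm, 41 mm wide between 13 mm high side walls. The head end is open: the tester's head overhangs it from x = -30 to -77 mm, so fingers can hold the head while it is laid in.
- cradle_seat (a point): where tester_mid lies when home: 10 mm to -x of the cradle's origin, 49 mm above the bench, midway between the clips; axes as cradle. The tester's z then points along the cradle's -x and its x up; its upper face is 60 mm above the bench. The spring clips (18 mm long, tops 63 mm high, noses 32 mm apart) overhang the body's edges by 2 mm; about 8 N presses it past them.
- sample_jar: loose open glass jar, 52 mm in diameter, 90 mm high, a bystander; origin: centre of its underside
- jar_cap: loose ribbed jar cap, 46 mm in diameter, 18 mm high, a bystander; origin: centre of its underside
- tester_flange (a point): point on the tester's axis 62 mm from the foot, in the middle of the rubber flange (33 mm in diameter, 4 mm thick); axes as tester. The probe is 16 mm in diameter from the foot to the body's shoulder at 75 mm; two bayonet lugs (7 mm wide, 25 mm over both) stand out of it along x at 44 to 49 mm.
- cradle_slot (a point): centre of the slot in the cradle's end wall, 33.5 mm to +x of its origin and 49 mm above the bench; axes as cradle. The wall is 5 mm thick, its top 54 mm above the bench, the slot 22 mm wide and open at the top. The wall goes between the body's shoulder and the rubber flange (11 mm apart, so 3 mm play each way).
Not all that is in view belongs to the job. Leave any orange look-alike of the tester alone.

How it is judged:
By the outcome, as a careful person would: the job done as asked, in the order asked, and still so for the second after the job is handed in, with the robot touching nothing.
It also fails if it takes over 67 s, if anything falls off the work surface, if the arm or the gripper's body presses on something with over 40 N, if the wrist force passes 120 N, or if a joint passes its speed limit or range.

## Working session

There is one attempt and no reset: what is moved stays moved. The work goes in short steps, Python scripts to look and compute and a shell command to move; the robot and the scene stay as the last step left them, time stands still between calls to the robot, and variables do not carry over. Pictures are saved under pics/ and viewed, at most 10 in all, crops included, and the job is handed in when it is done.

```bash
mkdir -p pics
python3 - <<'E'
from plant import *
import cv2,numpy as np
s=get_state(); print({k:np.round(v,3).tolist() for k,v in s.items()})
a=snapshot("scene");b=snapshot("side")
for n,d in(("scene",a),("side",b)):
    cv2.imwrite(f"pics/{n}0.png",d["frame"][:,:,::-1]); print(n,d["mtx"],d["xyz"],d["orientation"])
    np.savez(f"pics/{n}0.npz",**d)
E
```

```text
{'clock': 0.0, 'q': [1.296, 0.69, -0.195, 1.566, 0.157, 0.902, -0.215], 'qd': [-0.0, 0.002, 0.001, 0.001, -0.0, 0.001, 0.0], 'joint_torque': [-0.0, -52.757, -1.267, -15.343, -0.053, 0.006, 0.0], 'tool_pos': [0.19, -0.595, 0.199], 'eef_rot': [0.988, 0.154, -0.0, -0.001], 'contact_force': [0.196, 0.933, 0.38], 'moment': [0.001, -0.035, -0.016], 'finger_force': 0.0, 'opening': 1.002}
scene [[434.22776692   0.         323.17638135]
 [  0.         434.22776692 202.4979422 ]
 [  0.           0.           1.        ]] [-0.02091892 -0.51926474  0.51807419] [ 0.77391826 -0.34306977  0.21351563 -0.48761125]
side [[382.45610221   0.         324.32438033]
 [  0.         382.45610221 202.0012425 ]
 [  0.           0.           1.        ]] [0.21780003 0.34281127 0.79656742] [-0.3307908   0.89205877 -0.29035831  0.10247263]
```

View pics/scene0.png

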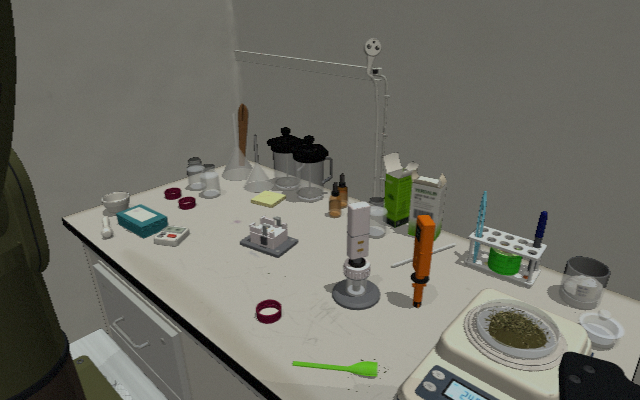

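View pics/side0.png

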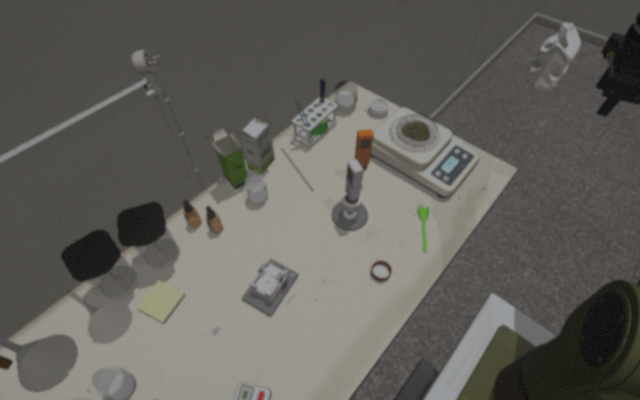

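The scene picture shows the white tester (357,235) on its grey stand (356,292) and the cradle at (269,236). Possible confusions are the orange look-alike (422,260), the white carton (428,205) and the test-tube rack (507,255). I choose the white one in the grey-footed stand. In the side view it is at (354,180), with the stand foot at (350,215) and the cradle at (270,286).

```bash
cat > h.py <<'E'
import numpy as np,cv2
from scipy.spatial.transform import Rotation as R
def load(n): return dict(np.load(f"pics/{n}.npz"))
def ray(d,p):
    v=np.linalg.inv(d["mtx"])@np.array([p[0],p[1],1.]); return d["xyz"],R.from_quat(d["orientation"]).apply(v)
def plane(d,p,z):
    o,v=ray(d,p); return o+v*(z-o[2])/v[2]
def proj(d,P):
    c=R.from_quat(d["orientation"]).inv().apply(np.atleast_2d(P)-d["xyz"]); q=c@d["mtx"].T; return q[:,:2]/q[:,2:]
def tri(d1,p1,d2,p2):
    A=np.zeros((3,3));b=np.zeros(3)
    for d,p in((d1,p1),(d2,p2)):
        o,v=ray(d,p);v=v/np.linalg.norm(v);M=np.eye(3)-np.outer(v,v);A+=M;b+=M@o
    return np.linalg.solve(A,b)
E
python3 - <<'E'
from h import *
a=load("scene0");b=load("side0")
for d,p,q in((a,(356,293),(269,243)),(b,(350,216),(270,288))):
    print(plane(d,p,0.01),plane(d,q,0.01))
print(tri(a,(358,204),b,(355,165)))
A=cv2.resize(a["frame"][190:320,225:405],None,fx=4,fy=4,interpolation=cv2.INTER_CUBIC)[:520,:720]
cv2.imwrite("pics/c1.png",A[:,:,::-1])
B=cv2.resize(b["frame"][150:320,230:390],None,fx=3.5,fy=3.5,interpolation=cv2.INTER_CUBIC)
cv2.imwrite("pics/c2.png",B[:,:,::-1])
E
```

```text
[ 0.50943113 -0.11692578  0.01      ] [0.52065955 0.14281388 0.01      ]
[ 0.50591409 -0.10330691  0.01      ] [0.52091826 0.15920357 0.01      ]
[ 0.51311516 -0.11007411  0.19139365]
```

View pics/c1.png

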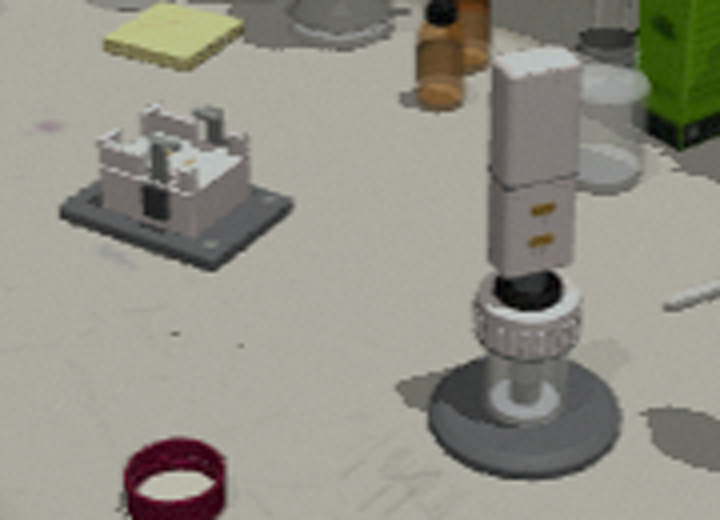

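View pics/c2.png

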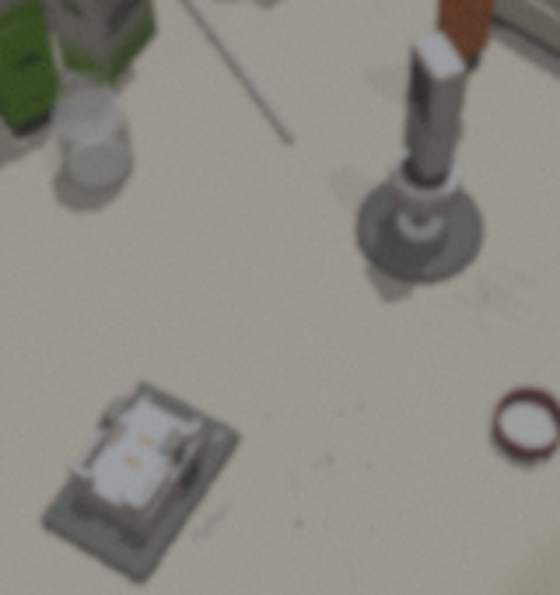

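The scene crop shows the white tester with its back (gold contacts at crop (542,225)) towards the camera. The cradle clips are at (157,150) and (210,120). The side crop shows the dark display on the tester's left face at (420,85) and the cradle base corners at (145,382), (240,435), (140,582) and (43,520).

Run:
```python
from h import *
from plant import *
a=load("scene0");b=load("side0")
S=lambda p:(p[0]/4+225-.4,p[1]/4+190-.4); T=lambda p:(p[0]/3.5+230-.4,p[1]/3.5+150-.4)
f=lambda x:np.round(x,4).tolist()
print("cr scene",[f(plane(a,S(p),.01)[:2]) for p in((62,208),(210,262),(293,200))])
c=np.array([plane(b,T(p),.01)[:2] for p in((145,382),(240,435),(140,582),(43,520))]);print("cr side",f(c),f(c.mean(0)))
print("clips scene",[f(plane(a,S(p),.063)[:2]) for p in((157,143),(210,110))])
print("clips side",[f(plane(b,T(p),.063)[:2]) for p in((113,408),(178,448))])
print("top scene",[f(plane(a,S(p),.192)[:2]) for p in((493,60),(565,48),(580,66),(508,78))])
print("top side",[f(plane(b,T(p),.192)[:2]) for p in((415,40),(440,30),(465,70),(435,80))])
print("foot edges scene",f(plane(a,S((525,415)),.005)),"side",f(plane(b,T((420,232)),.005)))
w=snapshot("wrist");print(w["mount"],w["mtx"])
print([f(plane(b,p,0)) for p in((257,190),(380,271))], [f(plane(a,p,0)) for p in((376,235),(268,315))])
```

```text
cr scene [[0.4807, 0.1965], [0.4988, 0.0916], [0.575, 0.105]]
cr side [[0.5698, 0.1075], [0.4972, 0.0946], [0.4776, 0.2033], [0.55, 0.2148]] [0.5236, 0.1551]
clips scene [[0.5061, 0.1385], [0.5516, 0.1459]]
clips side [[0.5482, 0.1483], [0.5004, 0.1414]]
top scene [[0.5016, -0.0987], [0.5317, -0.1144], [0.5218, -0.1299], [0.4925, -0.1143]]
top side [[0.5289, -0.1074], [0.5224, -0.1238], [0.4916, -0.1083], [0.5003, -0.0904]]
foot edges scene [0.5136, -0.1134, 0.005] side [0.5087, -0.1058, 0.005]
[[ 2.06802761e-04 -9.53596431e-01 -3.01087702e-01  7.76010900e-02]
 [ 9.99999922e-01  2.98112166e-04 -2.57320215e-04 -7.58919831e-04]
 [ 3.35137546e-04 -3.01087625e-01  9.53596419e-01 -1.85964642e-01]
 [ 0.00000000e+00  0.00000000e+00  0.00000000e+00  1.00000000e+00]] [[338.13814969   0.         317.11113519]
 [  0.         338.13814969 196.81679245]
 [  0.           0.           1.        ]]
[[0.7451, -0.0136, 0.0], [0.3646, -0.0354, 0.0]] [[0.7262, -0.0059, 0.0], [0.3646, -0.0315, 0.0]]
```

```bash
cat >> h.py <<'E'
def cur():
    from plant import get_state
    s=get_state(); return np.array(s["tool_pos"]),R.from_quat(s["eef_rot"]),s
def tester(x_t,z_t):
    x=np.array(x_t,float);x/=np.linalg.norm(x);z=np.array(z_t,float);z-=x*(x@z);z/=np.linalg.norm(z)
    return R.from_matrix(np.c_[x,np.cross(z,x),z])
def tool(Rt,phi):
    p=np.radians(phi);s,c=np.sin(p),np.cos(p)
    return Rt*R.from_matrix(np.array([[s,0,-c],[0,-1,0],[-c,0,-s]]))
def rows(G,Rg,n,start=None):
    "moves the GRASP point straight to G with tool rotation Rg, n rows"
    p,r,_=cur() if start is None else (*start,0)
    o=np.array([0,0,-.019]); g0=p+r.apply(o); w=(r.inv()*Rg).as_rotvec()
    P,Q=p,r
    print("ang/row deg",np.degrees(np.linalg.norm(w))/n,"dist/row",np.linalg.norm(G-g0)/n)
    L=[]
    for i in range(1,n+1):
        q=r*R.from_rotvec(w*i/n); t=g0+(G-g0)*i/n-q.apply(o)
        L.append([round(float(v),4) for v in [*Q.inv().apply(t-P),*(w/n)]]);P,Q=t,q
    print(str([L]).replace(" ",""))
    return P,Q
E
python3 -m jog '[[[0,0,-0.055,0,0,0],[0,0,-0.055,0,0,0],[0,0,-0.055,0,0,0],[0.044,-0.0418,0,0,0,0],[0.044,-0.0418,0,0,0,0],[0.044,-0.0418,0,0,0,0],[0.044,-0.0418,0,0,0,0],[0.044,-0.0418,0,0,0,0],[0.044,-0.0418,0,0,0,0],[0.044,-0.0418,0,0,0,0],[0.044,-0.0418,0,0,0,0],[0.044,-0.0418,0,0,0,0]]]'
python3 -m jog '[[[0.044,-0.0418,0,0,0,0],[0.044,-0.0418,0,0,0,0],[0,0,0,0,0,0],[0,0,0,0,0,0]]]'
python3 - <<'E'
from h import *
h=np.radians
T=tester((0,0,1),(np.cos(h(-80)),np.sin(h(-80)),0))
p,r,s=cur();print(p,r.as_quat(),np.round(s["q"],3))
g=np.array([.53,.06,.33])
st=rows(g,tool(T,50),10)
T2=tester((np.cos(h(63)),np.sin(h(63)),0),(0,0,1))
rows(np.array([.53,-.05,.36]),tool(T2,50),12,st)
E
```

```text
clock: 1.65
tool_pos: [0.4533, -0.115, 0.3645]
eef_rot: [0.988, 0.154, -0.0, 0.0]
contact_force: [1.5, -1.2, -0.3]
opening: 1.002
finger_force: 0.0
clock: 2.15
tool_pos: [0.5108, -0.0109, 0.3641]
eef_rot: [0.988, 0.154, -0.001, 0.0]
contact_force: [-1.2, -0.5, 0.2]
opening: 1.0
finger_force: 0.0
[ 0.51084393 -0.01090454  0.36405562] [ 9.88109240e-01  1.53751445e-01 -7.12403291e-04  3.39674947e-04] [ 0.209  0.378 -0.417  1.636  0.164  1.163 -1.51 ]
ang/row deg 9.398750078766808 dist/row 0.009058674419880633
[[[0.0053,-0.0074,0.0052,0.0623,0.0715,-0.1338],[0.0056,-0.0065,0.0059,0.0623,0.0715,-0.1338],[0.0058,-0.0055,0.0065,0.0623,0.0715,-0.1338],[0.0058,-0.0045,0.007,0.0623,0.0715,-0.1338],[0.0057,-0.0034,0.0075,0.0623,0.0715,-0.1338],[0.0053,-0.0024,0.0079,0.0623,0.0715,-0.1338],[0.0048,-0.0014,0.0083,0.0623,0.0715,-0.1338],[0.0042,-0.0004,0.0085,0.0623,0.0715,-0.1338],[0.0034,0.0005,0.0086,0.0623,0.0715,-0.1338],[0.0025,0.0012,0.0085,0.0623,0.0715,-0.1338]]]
ang/row deg 7.98153820990419 dist/row 0.00950146187582615
[[[-0.0063,-0.0016,-0.0087,-0.0052,-0.1259,0.0594],[-0.0074,-0.0013,-0.0081,-0.0052,-0.1259,0.0594],[-0.0084,-0.0009,-0.0074,-0.0052,-0.1259,0.0594],[-0.0093,-0.0005,-0.0066,-0.0052,-0.1259,0.0594],[-0.0101,0.0,-0.0057,-0.0052,-0.1259,0.0594],[-0.0107,0.0005,-0.0047,-0.0052,-0.1259,0.0594],[-0.0112,0.001,-0.0036,-0.0052,-0.1259,0.0594],[-0.0115,0.0016,-0.0025,-0.0052,-0.1259,0.0594],[-0.0116,0.0021,-0.0013,-0.0052,-0.1259,0.0594],[-0.0115,0.0027,-0.0001,-0.0052,-0.1259,0.0594],[-0.0113,0.0032,0.001,-0.0052,-0.1259,0.0594],[-0.0108,0.0037,0.0021,-0.0052,-0.1259,0.0594]]]
```

```bash
cat >> h.py <<'E'
def wrist(name):
    from plant import snapshot
    p,r,_=cur(); w=snapshot("wrist"); M=np.array(w["mount"])
    d=dict(frame=w["frame"],mtx=np.array(w["mtx"]),xyz=p+r.apply(M[:3,3]),orientation=(r*R.from_matrix(M[:3,:3])).as_quat())
    np.savez(f"pics/{name}.npz",**d); return d
E
python3 - <<'E'
from h import *
d=wrist("w1"); P=proj(d,[(.511,-.11,.192),(.525,.152,.04),(.511,-.11,0)]);print(P)
f=d["frame"]
cv2.imwrite("pics/w1.png",f[:,:,::-1])
c=P[1].astype(int); A=f[max(c[1]-60,0):c[1]+60,max(c[0]-60,0):c[0]+60]
t=P[0].astype(int); B=f[max(t[1]-60,0):t[1]+60,max(t[0]-60,0):t[0]+60]
print(A.shape,B.shape,max(c[0]-60,0),max(c[1]-60,0),max(t[0]-60,0),max(t[1]-60,0))
z=lambda a:cv2.resize(a,(400,400*a.shape[0]//a.shape[1]),interpolation=cv2.INTER_CUBIC)
a,b=z(A),z(B);H=min(a.shape[0],b.shape[0],600)
cv2.imwrite("pics/w1c.png",np.hstack([a[:H],b[:H]])[:,:,::-1])
E
python3 -m jog '[[[0.0053,-0.0074,0.0052,0.0623,0.0715,-0.1338],[0.0056,-0.0065,0.0059,0.0623,0.0715,-0.1338],[0.0058,-0.0055,0.0065,0.0623,0.0715,-0.1338],[0.0058,-0.0045,0.007,0.0623,0.0715,-0.1338],[0.0057,-0.0034,0.0075,0.0623,0.0715,-0.1338],[0.0053,-0.0024,0.0079,0.0623,0.0715,-0.1338],[0.0048,-0.0014,0.0083,0.0623,0.0715,-0.1338],[0.0042,-0.0004,0.0085,0.0623,0.0715,-0.1338],[0.0034,0.0005,0.0086,0.0623,0.0715,-0.1338],[0.0025,0.0012,0.0085,0.0623,0.0715,-0.1338],[0,0,0,0,0,0],[0,0,0,0,0,0]]]'
python3 -c "
from h import *
p,r,s=cur();print(np.round(s['q'],3),r.as_matrix().round(2),p+r.apply([0,0,-.019]))"
```

```text
[[403.26594938 191.86641579]
 [213.61804542 100.24244398]
 [374.93471099 158.21735662]]
(120, 120, 3) (120, 120, 3) 153 40 343 131
clock: 3.7
tool_pos: [0.5278, 0.0743, 0.3188]
eef_rot: [0.584, 0.694, 0.272, -0.323]
contact_force: [0.2, 1.0, 0.9]
opening: 1.001
finger_force: 0.0
[ 0.805  0.89  -1.097  1.601 -0.119  1.099  0.119] [[-0.11  0.99 -0.13]
 [ 0.63  0.17  0.75]
 [ 0.77  0.   -0.64]] [0.53030588 0.05993362 0.33098793]
```

View pics/w1c.png

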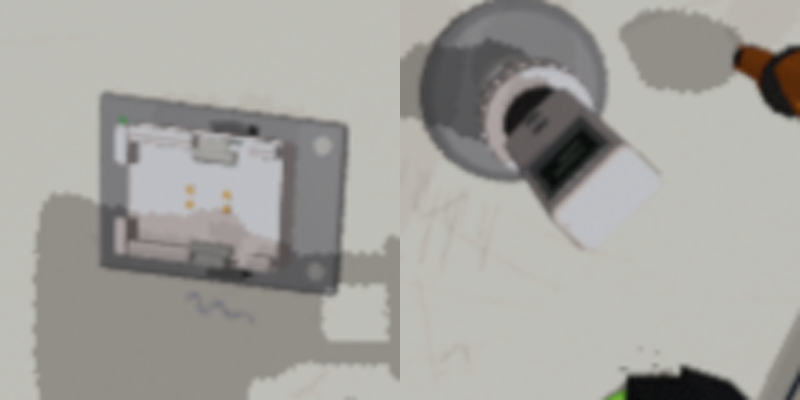

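The left half of the crop shows the cradle with its slotted wall at the far left end (125,195), clips at (213,148) and (210,252), and base corners at (100,93), (347,125), (337,293) and (102,267). The right half shows the tester's top face at about (606,198), display towards the upper left.

Run:
```python
from h import *
d=load("w1");f=lambda x:np.round(x,4).tolist()
K=lambda p:(p[0]/3.333+153-.4,p[1]/3.333+40-.4); L=lambda p:((p[0]-400)/3.333+343-.4,p[1]/3.333+131-.4)
c=np.array([plane(d,K(p),.01)[:2] for p in((100,93),(347,125),(337,293),(102,267))]);print(f(c),f(c.mean(0)))
v=c[0]+c[3]-c[1]-c[2];print("cradle heading",np.degrees(np.arctan2(v[1],v[0])))
print("clips",[f(plane(d,K(p),.063)[:2]) for p in((213,148),(210,252))])
w=np.array([plane(d,K(p),.054)[:2] for p in((122,122),(122,255))]);print("wall",f(w))
t=np.array([plane(d,L(p),.192)[:2] for p in((555,206),(620,147),(660,180),(588,248))]);print("top",f(t),f(t.mean(0)))
for e in(t[1]-t[0],t[2]-t[3],t[2]-t[1],t[3]-t[0]):print(np.linalg.norm(e),np.degrees(np.arctan2(e[1],e[0])))
h=np.radians
T2=tester((np.cos(h(63)),np.sin(h(63)),0),(0,0,1)); x=np.array([np.cos(h(63)),np.sin(h(63)),0])
rows(np.array([.511,-.11,.27])+x*.09,tool(T2,50),12)
```

```text
[[0.5535, 0.2144], [0.5741, 0.1056], [0.5002, 0.0912], [0.4783, 0.1991]] [0.5265, 0.1526]
cradle heading 101.06374576644025
clips [[0.5498, 0.1466], [0.5087, 0.1387]]
wall [[0.5477, 0.1872], [0.4946, 0.1768]]
top [[0.5057, -0.0953], [0.5309, -0.1082], [0.5245, -0.125], [0.4953, -0.1113]] [0.5141, -0.1099]
0.02831490475555085 -27.01329062692067
0.03231323448038765 -25.168020422550686
0.017984154352878753 -110.71100390530924
0.01902218430353275 -123.07090193677499
ang/row deg 7.971827147384111 dist/row 0.00921874690233517
[[[-0.0112,0.0005,-0.0028,-0.0051,-0.1259,0.0591],[-0.0114,0.0011,-0.0016,-0.0051,-0.1259,0.0591],[-0.0115,0.0016,-0.0005,-0.0051,-0.1259,0.0591],[-0.0113,0.0021,0.0007,-0.0051,-0.1259,0.0591],[-0.011,0.0026,0.0018,-0.0051,-0.1259,0.0591],[-0.0105,0.0031,0.0029,-0.0051,-0.1259,0.0591],[-0.0099,0.0036,0.0039,-0.0051,-0.1259,0.0591],[-0.0091,0.004,0.0048,-0.0051,-0.1259,0.0591],[-0.0082,0.0043,0.0056,-0.0051,-0.1259,0.0591],[-0.0072,0.0046,0.0063,-0.0051,-0.1259,0.0591],[-0.006,0.0048,0.0068,-0.0051,-0.1259,0.0591],[-0.0048,0.005,0.0072,-0.0051,-0.1259,0.0591]]]
```

```bash
python3 -m jog '[[[-0.0112,0.0005,-0.0028,-0.0051,-0.1259,0.0591],[-0.0114,0.0011,-0.0016,-0.0051,-0.1259,0.0591],[-0.0115,0.0016,-0.0005,-0.0051,-0.1259,0.0591],[-0.0113,0.0021,0.0007,-0.0051,-0.1259,0.0591],[-0.011,0.0026,0.0018,-0.0051,-0.1259,0.0591],[-0.0105,0.0031,0.0029,-0.0051,-0.1259,0.0591],[-0.0099,0.0036,0.0039,-0.0051,-0.1259,0.0591],[-0.0091,0.004,0.0048,-0.0051,-0.1259,0.0591],[-0.0082,0.0043,0.0056,-0.0051,-0.1259,0.0591],[-0.0072,0.0046,0.0063,-0.0051,-0.1259,0.0591],[-0.006,0.0048,0.0068,-0.0051,-0.1259,0.0591],[-0.0048,0.005,0.0072,-0.0051,-0.1259,0.0591]]]'
python3 -m jog '[[[0,0,0,0,0,0],[0,0,0,0,0,0]]]'
python3 - <<'E'
from h import *
p,r,s=cur();print(np.round(s['q'],3),p+r.apply([0,0,-.019])); print(r.as_matrix().round(3))
d=wrist("w2");cv2.imwrite("pics/w2.png",d["frame"][:,:,::-1])
print(proj(d,[(.513,-.11,.192),(.513,-.11,.169),(.513,-.11,.08)]))
h=np.radians
x=np.array([np.cos(h(63.5)),np.sin(h(63.5)),0]);T2=tester(x,(0,0,1))
rows(np.array([.513,-.11,.169]),tool(T2,50),6)
E
```

```text
clock: 5.2
tool_pos: [0.5471, -0.0395, 0.2572]
eef_rot: [0.802, 0.491, -0.29, 0.181]
contact_force: [0.1, 0.2, 0.3]
opening: 0.995
finger_force: 0.0
clock: 5.45
tool_pos: [0.547, -0.0402, 0.2564]
eef_rot: [0.802, 0.492, -0.289, 0.178]
contact_force: [0.0, -0.6, -0.2]
opening: 1.0
finger_force: 0.0
[-0.182  0.793 -0.275  1.429  0.601  1.559 -1.106] [ 0.55248153 -0.02935839  0.27097174]
[[ 0.349  0.892 -0.288]
 [ 0.685 -0.452 -0.571]
 [-0.639  0.002 -0.769]]
[[319.30890471 203.61619954]
 [319.19595098 182.4698018 ]
 [318.83216463 114.36429453]]
ang/row deg 0.08628331472835725 dist/row 0.02262495724638733
[[[-0.0006,0.0002,0.0226,-0.0006,-0.0008,-0.0012],[-0.0006,0.0001,0.0226,-0.0006,-0.0008,-0.0012],[-0.0006,0.0001,0.0226,-0.0006,-0.0008,-0.0012],[-0.0005,0.0001,0.0226,-0.0006,-0.0008,-0.0012],[-0.0005,0.0001,0.0226,-0.0006,-0.0008,-0.0012],[-0.0005,0.0001,0.0226,-0.0006,-0.0008,-0.0012]]]
```

View pics/w2.png

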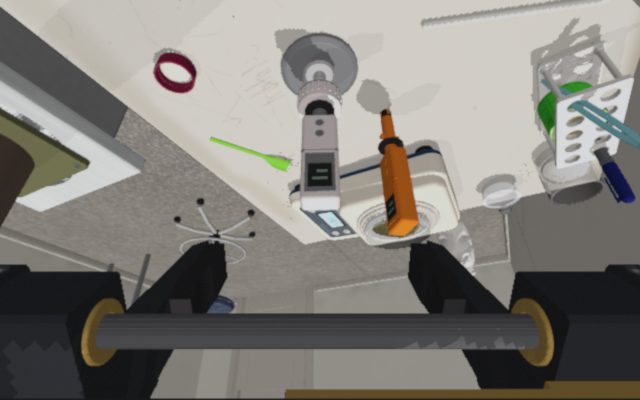

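The tester stands upright in view, top face centre at (321,203), display at (320,175). That matches my estimate to within 1–2 mm. The orange look-alike is at (398,190), so I check its clearance.

Run:
```python
from h import *
a=load("scene0");d=load("w2")
g=np.array([.513,-.11,.169]);h=np.radians;x=np.array([np.cos(h(63.5)),np.sin(h(63.5)),0]);r=tool(tester(x,(0,0,1)),50)
for p,q in(((426,217),(402,230)),((417,304),(387,115))):
    P=tri(a,p,d,q);print(P,"in tool axes from grasp",r.inv().apply(P-g))
```

```text
[ 0.56236146 -0.21427653  0.18339316] in tool axes from grasp [-0.0638674   0.09070322  0.03480218]
[ 0.56391092 -0.21648167  0.00537124] in tool axes from grasp [0.04958075 0.09307381 0.17199899]
```

```bash
python3 -m jog '[[[-0.0006,0.0004,0.0226,0,0,-0.001],[-0.0006,0.0004,0.0226,0,0,-0.001],[-0.0006,0.0004,0.0226,0,0,-0.001],[-0.0005,0.0004,0.0226,0,0,-0.001],[-0.0005,0.0003,0.0226,0,0,-0.001],[-0.0005,0.0003,0.0226,0,0,-0.001],[0,0,0,0,0,0],[0,0,0,0,0,0]]]' 0.062
python3 -m jog '[[[0,0,0,0,0,0],[0,0,0,0,0,0],[0,0,0,0,0,0],[0,0,0,0,0,0],[0,0,0,0,0,0],[0,0,0,0,0,0]]]' 0.03 35
python3 - <<'E'
from h import *
p,r,s=cur();print(p+r.apply([0,0,-.019]),np.round(s["contact_force"],2),np.round(s["moment"],2)); print(r.as_matrix().round(3))
E
```

```text
clock: 6.5
tool_pos: [0.5093, -0.1204, 0.154]
eef_rot: [0.8, 0.494, -0.29, 0.178]
contact_force: [0.2, 0.2, 0.3]
opening: 0.701
finger_force: 0.0
clock: 7.25
tool_pos: [0.5086, -0.1207, 0.1529]
eef_rot: [0.799, 0.495, -0.291, 0.178]
contact_force: [-0.0, -0.6, 0.1]
opening: 0.338
finger_force: 0.3
[ 0.51408905 -0.10980455  0.16749818] [-0.03 -0.63  0.09] [ 0.53 -0.35  0.05]
[[ 0.341  0.894 -0.29 ]
 [ 0.687 -0.448 -0.572]
 [-0.642 -0.004 -0.767]]
```

Run:
```python
from h import *
d=wrist("w3");s=__import__("plant").snapshot("scene")["frame"][170:330,280:440]
cv2.imwrite("pics/w3.png",np.vstack([d["frame"][:,150:490],cv2.resize(s,(340,200))[:, :]])[:600,:,::-1])
```

```text
(no output)
```

View pics/w3.png

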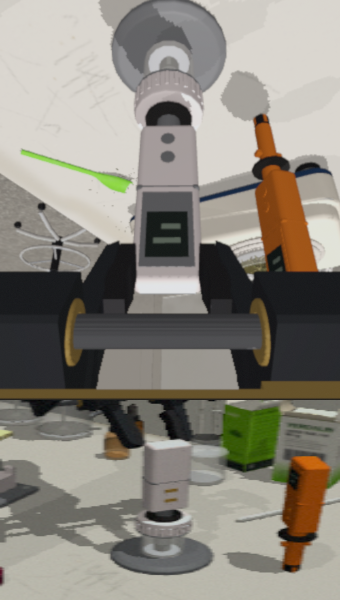

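The wrist view shows the tester's top edge at row 290 and the display at rows 210–258. The fingers sit beside it without touching, and the scene inset shows them short of it. I compare with the predictions.

Run:
```python
from h import *
d=load("w3");h=np.radians;x=np.array([np.cos(h(63.5)),np.sin(h(63.5)),0]);T=tester(x,(0,0,1));o=np.array([.513,-.11,.012])
L=np.array([(.011,.014,.18),(.011,-.014,.18),(.011,.012,.167),(.011,-.012,.167),(.011,.012,.141),(.011,-.012,.141),(.011,.014,.075)])
print("expected",proj(d,T.apply(L)+o).round(0).tolist())
obs=np.array([(287,283),(348,283),(292,260),(343,258),(296,211),(337,209),(290,126)],float)
from scipy.optimize import least_squares
def tr(v): return T*R.from_rotvec([0,0,v[3]])
def f(v): return (proj(d,tr(v).apply(L)+v[:3])-obs)[[0,1,2,3,4,5]].ravel()
s=least_squares(f,[*o,0],loss="soft_l1");print(s.x.round(4),s.fun.round(1))
a=load("scene0");b=load("side0")
for n,c in(("scene",a),("side",b)): print(n,proj(c,[o+[0,0,.18],o,(o*[1,1,0])]).round(0).tolist())
p,r,_=cur();s2=__import__("plant").snapshot("scene");s2["xyz"]=np.array(s2["xyz"]);print("tcp in scene",proj(s2,p))
cv2.imwrite("pics/s3.png",cv2.resize(s2["frame"][130:300,260:460],(800,600)[:2])[:, :, ::-1])
np.savez("pics/s3.npz",**s2)
```

```text
expected [[287.0, 279.0], [346.0, 279.0], [293.0, 253.0], [341.0, 253.0], [295.0, 208.0], [339.0, 208.0], [296.0, 120.0]]
[ 0.5157 -0.107   0.0157  0.0713] [ 0.   1.4 -0.2  0.2  0.6 -2.2 -0.6 -1.4 -1.3  0.2  3.6  0.7]
scene [[357.0, 204.0], [354.0, 290.0], [354.0, 295.0]]
side [[355.0, 164.0], [349.0, 212.0], [349.0, 215.0]]
tcp in scene [[359.77227055 227.27612275]]
```

View pics/s3.png

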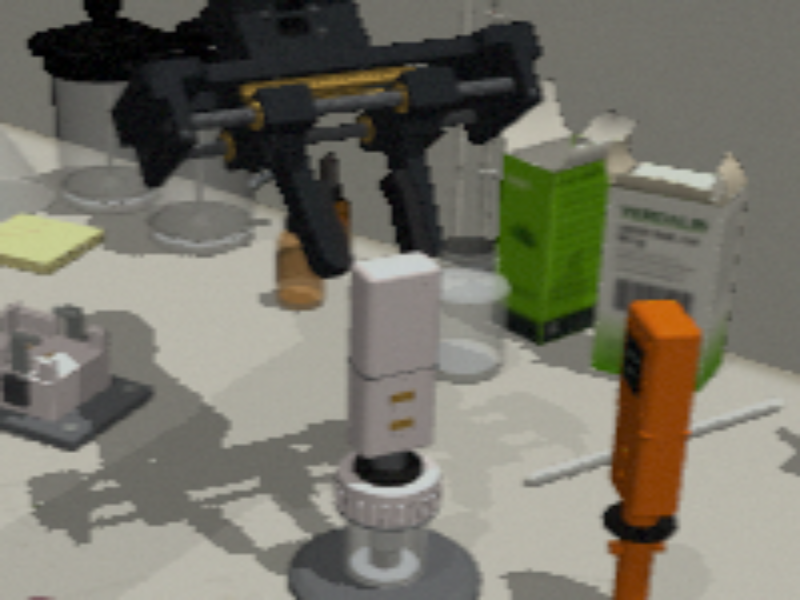

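Run:
```python
from h import *
w=load("w3");s=load("s3");p,r,_=cur()
for a,b in(((278,243),(341,205)),((356,243),(365,199))):
    P=tri(w,a,s,b);print(P,"tool coords",r.inv().apply(P-p).round(4),"res",proj(w,P)-a,proj(s,P)-b)
S=__import__("plant").snapshot("side");np.savez("pics/si3.npz",**S)
print("tcp, grasp in side",proj(S,[p,p+r.apply([0,0,-.019]),p+r.apply([0,0,-.05])]))
c=S["frame"][80:240,270:430];cv2.imwrite("pics/si3.png",cv2.resize(c,(600,600),interpolation=cv2.INTER_CUBIC)[:,:,::-1])
```

```text
[ 0.50974783 -0.07695281  0.18131522] tool coords [ 0.0123 -0.0186 -0.0472] res [[-0.53552584 -0.21488362]] [[ 0.13966948 -0.04463425]]
[ 0.54465155 -0.09713095  0.18355282] tool coords [ 0.0089  0.0216 -0.0474] res [[10.67848627  6.95900527]] [[-2.64688398  1.7648182 ]]
tcp, grasp in side [[358.1130248  174.13036914]
 [353.55717303 171.41061193]
 [345.76625325 166.75958039]]
```

View pics/si3.png

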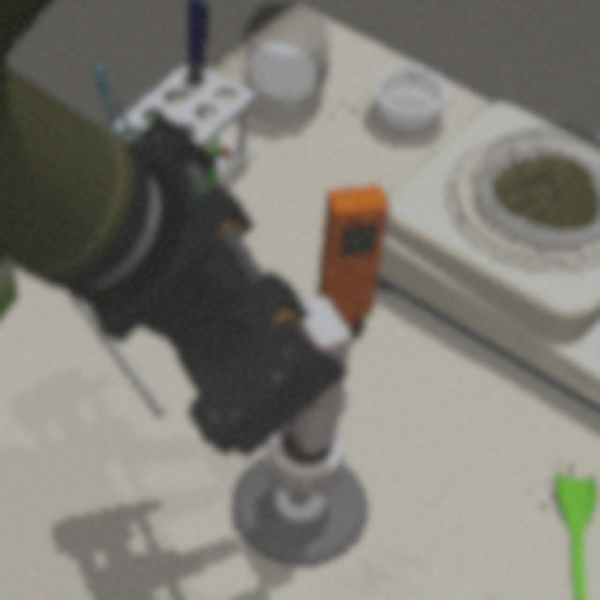

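The side view shows the gripper head short of and behind the tester, so the real fingertips lie well behind the reported TCP. I check the numbers.

Run:
```python
from h import *
import plant
print({k:getattr(plant,k) for k in dir(plant) if not k.startswith('_') and not callable(getattr(plant,k)) and isinstance(getattr(plant,k),(int,float,list,tuple))})
for n in("w2","w3"):
    f=load(n)["frame"].max(2)
    for y in range(232,290,6):
        m=(f[y]<50)&(np.arange(640)>140)&(np.arange(640)<500); e=np.flatnonzero(np.diff(m.astype(int)));
        print(n,y,[(int(a),int(b)) for a,b in zip(e[:-1],e[1:]) if m[a+1] and b-a>6])
```

```text
{'tcp_to_grasp': -0.0187}
w2 232 []
w2 238 []
w2 244 [(196, 223), (410, 437)]
w2 250 [(187, 223), (410, 446)]
w2 256 [(181, 224), (409, 452)]
w2 262 [(175, 225), (408, 458)]
w2 268 [(169, 225), (408, 464)]
w2 274 [(163, 226), (407, 469)]
w2 280 [(157, 224), (409, 476)]
w2 286 [(151, 221), (412, 482)]
w3 232 [(295, 337)]
w3 238 [(295, 302), (330, 337)]
w3 244 [(202, 211), (261, 268), (271, 284), (295, 337), (365, 372)]
w3 250 [(253, 284), (294, 337), (349, 380), (423, 431)]
w3 256 [(249, 284), (294, 332), (349, 384), (416, 428)]
w3 262 [(201, 208), (245, 284), (349, 388), (426, 433)]
w3 268 [(200, 207), (242, 285), (349, 392), (418, 427)]
w3 274 [(140, 230), (238, 285), (348, 395), (403, 497)]
w3 280 [(140, 231), (234, 284), (349, 399), (403, 499)]
w3 286 [(140, 283), (350, 499)]
```

Both independent checks agree (187 px for 88 mm open, 65 px for 29.8 mm, scene triangulation): the real fingertips are about 45 mm behind the reported TCP. I take the true grasp point at tool z = −0.063. Next I reopen, advance and close.

```bash
sed -i 's/-\.019\]/-.063]/' h.py; grep -n "063\]" h.py
python3 -m jog '[[[0,0,0,0,0,0],[0,0,0,0,0,0],[0,0,0,0,0,0],[0,0,0.009,0,0,0],[-0.001,0,0.009,0,0,0],[0,0,0.009,0,0,0],[0,0,0.009,0,0,0],[0,0,0.008,0,0,0],[0,0,0,0,0,0]]]' 0.062
python3 -m jog '[[[0,0,0,0,0,0],[0,0,0,0,0,0],[0,0,0,0,0,0],[0,0,0,0,0,0],[0,0,0,0,0,0]]]' 0.025 35
python3 - <<'E'
from h import *
p,r,s=cur();g=p+r.apply([0,0,-.063]);print(g,np.round(s["contact_force"],2),np.round(s["moment"],2)); print(r.as_matrix().round(3))
x0=np.degrees(np.arctan2(-r.as_matrix()[0,1],r.as_matrix()[1,1]));print("y heading",np.degrees(np.arctan2(r.as_matrix()[1,1],r.as_matrix()[0,1])))
g[:]=g
Rg=R.from_rotvec([0,0,np.radians(18)])*r
rows(g,Rg,6)
E
```

```text
27:    o=np.array([0,0,-.063]); g0=p+r.apply(o); w=(r.inv()*Rg).as_rotvec()
clock: 8.57
tool_pos: [0.4949, -0.1472, 0.1195]
eef_rot: [0.799, 0.494, -0.292, 0.178]
contact_force: [0.9, 0.3, 0.9]
opening: 0.701
finger_force: 0.0
clock: 9.2
tool_pos: [0.4956, -0.1465, 0.12]
eef_rot: [0.799, 0.495, -0.291, 0.178]
contact_force: [-1.2, -0.6, 1.1]
opening: 0.403
finger_force: 34.9
[ 0.513831   -0.11042892  0.1682809 ] [-1.2  -0.64  1.12] [ 0.5  -0.26  0.01]
[[ 0.341  0.894 -0.29 ]
 [ 0.687 -0.447 -0.572]
 [-0.642 -0.004 -0.767]]
y heading -26.58177575536743
ang/row deg 2.9999999999999996 dist/row 0.0
[[[0.0,0.0021,-0.0,-0.0336,-0.0002,-0.0402],[0.0,0.0021,-0.0,-0.0336,-0.0002,-0.0402],[0.0,0.0021,-0.0,-0.0336,-0.0002,-0.0402],[0.0,0.0021,-0.0,-0.0336,-0.0002,-0.0402],[0.0,0.0021,-0.0,-0.0336,-0.0002,-0.0402],[0.0,0.0021,-0.0,-0.0336,-0.0002,-0.0402]]]
```

```bash
cat > st.py <<'E'
from h import *
p,r,s=cur();m=r.as_matrix();g=p+r.apply([0,0,-.063])
F=np.array(s["contact_force"]);M=np.array(s["moment"])
print("g",g.round(4),"yh",np.degrees(np.arctan2(m[1,1],m[0,1])).round(2),"F",F.round(1),"M",M.round(2),"q",np.round(s["q"],2))
E
python3 -m jog '[[[0,0.0021,0,-0.0336,0,-0.0402],[0,0.0021,0,-0.0336,0,-0.0402],[0,0.0021,0,-0.0336,0,-0.0402],[0,0.0021,0,-0.0336,0,-0.0402],[0,0.0021,0,-0.0336,0,-0.0402],[0,0.0021,0,-0.0336,0,-0.0402]]]' >/dev/null; python3 st.py
python3 -m jog '[[[0,0.0021,0,-0.0336,0,-0.0402],[0,0,0,0,0,0]]]' >/dev/null; python3 st.py
python3 -m jog '[[[0,0.0021,0,-0.0336,0,-0.0402],[0,0,0,0,0,0]]]' >/dev/null; python3 st.py
```

```text
g [ 0.5132 -0.1107  0.1683] yh -8.35 F [-0.   0.4  1.9] M [ 0.32 -0.06 -0.08] q [-0.09  0.85 -0.24  1.92  0.98  1.04 -1.23]
g [ 0.5128 -0.1107  0.1683] yh -5.48 F [-1.4 -0.2  2.2] M [ 0.41  0.15 -0.09] q [-0.09  0.84 -0.24  1.95  1.02  1.02 -1.23]
g [ 0.5132 -0.111   0.1683] yh -2.58 F [-1.  -0.5  2.5] M [ 0.32  0.14 -0.09] q [-0.1   0.84 -0.24  1.98  1.07  1.   -1.24]
```

```bash
for i in 1 2; do :; done
python3 -m jog '[[[0,0.0021,0,-0.0336,0,-0.0402],[0,0.0021,0,-0.0336,0,-0.0402]]]' >/dev/null; python3 st.py
python3 -m jog '[[[0,0.0021,0,-0.0336,0,-0.0402]]]' >/dev/null; python3 st.py
python3 -m jog '[[[0,0.0021,0,-0.0336,0,-0.0402]]]' >/dev/null; python3 st.py
```

```text
g [ 0.5137 -0.1112  0.1683] yh 3.44 F [-1.  -0.   3.3] M [ 0.26  0.02 -0.06] q [-0.11  0.82 -0.24  2.03  1.17  0.95 -1.25]
g [ 0.5136 -0.1112  0.1683] yh 6.45 F [-0.1 -0.8  3.2] M [ 0.23  0.07 -0.11] q [-0.11  0.82 -0.24  2.06  1.22  0.93 -1.26]
g [ 0.5136 -0.1113  0.1683] yh 9.45 F [-0.9  1.   3.4] M [ 0.26  0.07 -0.08] q [-0.11  0.81 -0.24  2.09  1.27  0.91 -1.28]
```

Turned 36°, with friction only (about 0.09 N·m). Continuing in small steps.

```bash
python3 -m jog '[[[0,0.0021,0,-0.0336,0,-0.0402]]]' >/dev/null; python3 st.py
python3 -m jog '[[[0,0.0021,0,-0.0336,0,-0.0402]]]' >/dev/null; python3 st.py
python3 -m jog '[[[0,0.0021,0,-0.0336,0,-0.0402]]]' >/dev/null; python3 st.py
```

```text
g [ 0.5135 -0.1114  0.1683] yh 12.45 F [-0.7 -0.1  2.6] M [ 0.28  0.17 -0.12] q [-0.11  0.81 -0.24  2.12  1.33  0.9  -1.29]
g [ 0.5135 -0.1115  0.1683] yh 15.45 F [-0.9  0.2  2.2] M [ 0.27  0.16 -0.12] q [-0.11  0.8  -0.24  2.15  1.39  0.88 -1.31]
g [ 0.5135 -0.1115  0.1683] yh 18.45 F [-0.   0.5  3.2] M [ 0.21  0.2  -0.12] q [-0.11  0.8  -0.24  2.18  1.46  0.87 -1.33]
```

```bash
python3 -m jog '[[[0,0.0021,0,-0.0336,0,-0.0402]]]' >/dev/null; python3 st.py
python3 -m jog '[[[0,0.0021,0,-0.0336,0,-0.0402]]]' >/dev/null; python3 st.py
python3 -m jog '[[[0,0.0014,0,-0.0224,0,-0.0268]]]' >/dev/null; python3 st.py
```

```text
g [ 0.5135 -0.1116  0.1683] yh 21.45 F [-0.7 -0.1  3.3] M [ 0.2   0.2  -0.13] q [-0.11  0.8  -0.24  2.21  1.52  0.86 -1.35]
g [ 0.5133 -0.1119  0.1683] yh 24.42 F [-1.5 -0.1  2.9] M [ 0.09  0.28 -0.39] q [-0.1   0.79 -0.24  2.24  1.59  0.86 -1.37]
g [ 0.513  -0.1122  0.1683] yh 26.38 F [-2.8 -0.3  2.5] M [ 0.06  0.5  -0.22] q [-0.1   0.79 -0.25  2.26  1.63  0.85 -1.38]
```

```bash
python3 -m jog '[[[0,0.0007,0,-0.0112,0,-0.0134]]]' >/dev/null; python3 st.py
python3 -m jog '[[[0,0,0,0,0,0]]]' >/dev/null; python3 st.py
```

```text
g [ 0.513  -0.1122  0.1683] yh 27.37 F [-2.3 -0.1  3.5] M [-0.04  0.62 -0.35] q [-0.09  0.79 -0.25  2.27  1.66  0.85 -1.39]
g [ 0.5129 -0.1122  0.1683] yh 27.34 F [-2.7 -1.   3. ] M [-0.06  0.64 -0.37] q [-0.09  0.79 -0.25  2.27  1.66  0.85 -1.39]
```

The stop is clear: the vertical moment rises from 0.12 to 0.37 N·m at about 51°. I relax the twist by 2° and then lift gently.

```bash
python3 -m jog '[[[0,-0.0014,0,0.0224,0,0.0268],[0,0,0,0,0,0]]]' >/dev/null; python3 st.py
python3 -m jog '[[[-0.0026,0,-0.0031,0,0,0]]]' >/dev/null; python3 st.py; python3 -c "
from h import *
print(cur()[1].as_matrix()[2])"
```

```text
g [ 0.5133 -0.1121  0.1683] yh 25.36 F [-3.  -1.9  4.1] M [-0.15  0.6  -0.34] q [-0.1   0.79 -0.24  2.25  1.61  0.85 -1.38]
g [ 0.513  -0.1114  0.1715] yh 25.45 F [-1.  -2.6 -3.5] M [ 0.36  0.54 -0.22] q [-0.1   0.78 -0.24  2.25  1.6   0.85 -1.36]
[-0.63786124 -0.00403009 -0.77014076]
```

```bash
python3 -m jog '[[[-0.0019,0,-0.0023,0,0,0]]]' >/dev/null; python3 st.py
python3 -m jog '[[[-0.0026,0,-0.0031,0,0,0]]]' >/dev/null; python3 st.py
```

```text
g [ 0.5137 -0.1111  0.1751] yh 25.49 F [ 0.9 -0.1 -0.9] M [0.68 0.17 0.  ] q [-0.1   0.78 -0.24  2.25  1.59  0.85 -1.35]
g [ 0.5139 -0.1107  0.1793] yh 25.52 F [-1.  -0.3 -0.5] M [ 0.58  0.33 -0.05] q [-0.1   0.77 -0.24  2.24  1.58  0.85 -1.34]
```

```bash
python3 -m jog '[[[-0.0064,0,-0.0077,0,0,0],[-0.0064,0,-0.0077,0,0,0],[-0.0064,0,-0.0077,0,0,0],[-0.0064,0,-0.0077,0,0,0],[-0.0064,0,-0.0077,0,0,0],[-0.0064,0,-0.0077,0,0,0],[-0.0064,0,-0.0077,0,0,0],[-0.0128,0,-0.0154,0,0,0],[-0.0128,0,-0.0154,0,0,0],[-0.0128,0,-0.0154,0,0,0],[-0.0128,0,-0.0154,0,0,0],[-0.0128,0,-0.0154,0,0,0]]]'
python3 st.py
python3 - <<'E'
from h import *
p,r,s=cur();g=p+r.apply([0,0,-.063])
d=wrist("w4")
# expected in-hand tester: grasp at z=157mm, phi 50
Rt=r*tool(R.identity(),50).inv()
print("z_t",Rt.as_matrix()[:,2].round(3))
L=np.array([(.011,.014,.18),(.011,-.014,.18),(.011,0,.167),(.011,0,.141),(.011,.012,.154),(.011,-.012,.154),(.011,.014,.075),(.011,-.014,.075)])-[0,0,.157]
print("exp",proj(d,g+Rt.apply(L)).round(0).tolist())
f=d["frame"].max(2)
print("col317",[(y,int(f[y,317])) for y in range(60,330,6)])
for y in(100,130,170,230): print(y,[(int(i),int(f[y,i]),int(f[y,i+3])) for i in np.flatnonzero(abs(np.diff(f[y].astype(int)))>25) if 230<i<410])
h=np.radians
T=tester((0,0,1),(np.cos(h(-79)),np.sin(h(-79)),0))
rows(np.array([.536,.099,.16]),tool(T,50),12)
E
```

```text
clock: 14.08
tool_pos: [0.5307, -0.1477, 0.3022]
eef_rot: [0.502, 0.795, -0.182, 0.287]
contact_force: [-0.1, 0.0, -0.4]
opening: 0.401
finger_force: 35.0
g [ 0.5135 -0.1113  0.3507] yh 25.45 F [-0.1  0.  -0.4] M [0.65 0.18 0.  ] q [-0.06  0.43 -0.27  2.08  1.11  0.92 -0.7 ]
z_t [ 0.004 -0.003  1.   ]
exp [[278.0, 341.0], [357.0, 341.0], [318.0, 304.0], [318.0, 240.0], [287.0, 270.0], [348.0, 270.0], [291.0, 124.0], [345.0, 125.0]]
col317 [(60, 65), (66, 86), (72, 87), (78, 86), (84, 87), (90, 89), (96, 94), (102, 31), (108, 30), (114, 30), (120, 87), (126, 87), (132, 134), (138, 164), (144, 87), (150, 88), (156, 163), (162, 161), (168, 87), (174, 89), (180, 163), (186, 164), (192, 164), (198, 164), (204, 164), (210, 146), (216, 148), (222, 87), (228, 87), (234, 87), (240, 87), (246, 27), (252, 28), (258, 28), (264, 97), (270, 29), (276, 27), (282, 97), (288, 56), (294, 26), (300, 28), (306, 29), (312, 85), (318, 61), (324, 70)]
100 [(304, 138, 75), (330, 77, 137), (331, 109, 140), (334, 140, 219), (335, 173, 221)]
130 [(289, 155, 32), (290, 99, 30), (344, 52, 217), (345, 108, 220), (346, 182, 220)]
170 [(233, 118, 89), (280, 201, 151), (307, 148, 87), (325, 99, 164), (326, 136, 164), (353, 164, 218), (395, 162, 229), (407, 194, 120), (408, 132, 134)]
230 [(233, 136, 174), (236, 174, 137), (283, 144, 87), (348, 90, 161), (349, 116, 160)]
ang/row deg 7.561050604500849 dist/row 0.02385575021844592
[[[0.03,0.0093,0.0022,-0.002,0.1299,0.0232],[0.0297,0.0088,0.005,-0.002,0.1299,0.0232],[0.029,0.0083,0.0078,-0.002,0.1299,0.0232],[0.0279,0.0078,0.0105,-0.002,0.1299,0.0232],[0.0265,0.0074,0.0129,-0.002,0.1299,0.0232],[0.0248,0.0069,0.0152,-0.002,0.1299,0.0232],[0.0227,0.0065,0.0173,-0.002,0.1299,0.0232],[0.0204,0.0062,0.019,-0.002,0.1299,0.0232],[0.0179,0.0059,0.0205,-0.002,0.1299,0.0232],[0.0153,0.0057,0.0216,-0.002,0.1299,0.0232],[0.0125,0.0055,0.0223,-0.002,0.1299,0.0232],[0.0096,0.0054,0.0227,-0.002,0.1299,0.0232]]]
```

```bash
python3 -m jog '[[[0.03,0.0093,0.0022,-0.002,0.1299,0.0232],[0.0297,0.0088,0.005,-0.002,0.1299,0.0232],[0.029,0.0083,0.0078,-0.002,0.1299,0.0232],[0.0279,0.0078,0.0105,-0.002,0.1299,0.0232],[0.0265,0.0074,0.0129,-0.002,0.1299,0.0232],[0.0248,0.0069,0.0152,-0.002,0.1299,0.0232],[0.0227,0.0065,0.0173,-0.002,0.1299,0.0232],[0.0204,0.0062,0.019,-0.002,0.1299,0.0232],[0.0179,0.0059,0.0205,-0.002,0.1299,0.0232],[0.0153,0.0057,0.0216,-0.002,0.1299,0.0232],[0.0125,0.0055,0.0223,-0.002,0.1299,0.0232],[0.0096,0.0054,0.0227,-0.002,0.1299,0.0232]]]' - 50
python3 -m jog '[[[0,0,0,0,0,0],[0,0,0,0,0,0]]]'
python3 st.py
python3 - <<'E'
from h import *
p,r,s=cur();g=p+r.apply([0,0,-.063])
Rt=r*tool(R.identity(),50).inv();print(Rt.as_matrix().round(3))
d=wrist("w5")
C=lambda x,y,z:np.array([.526,.152,0])+np.array([np.cos(np.radians(100.5))*x-np.sin(np.radians(100.5))*y,np.sin(np.radians(100.5))*x+np.cos(np.radians(100.5))*y,z])
print("exp base corners",proj(d,[C(.056,.039,.01),C(.056,-.039,.01),C(-.056,.039,.01),C(-.056,-.039,.01)]).round(0).tolist())
cv2.imwrite("pics/w5.png",d["frame"][:,:,::-1])
S=__import__("plant").snapshot("scene");np.savez("pics/s5.npz",**S)
h=np.radians
T=tester((0,0,1),(np.cos(h(-79.5)),np.sin(h(-79.5)),0))
rows(C(-.053,0,.085),tool(T,50),5)
A=d["frame"][:260,120:520];B=S["frame"][150:280,220:420]
cv2.imwrite("pics/m5.png",np.vstack([cv2.resize(A,(500,325)),cv2.resize(B,(423,275))[:, :] if 0 else cv2.resize(B,(500,275))])[:,:,::-1])
E
```

```text
clock: 15.62
tool_pos: [0.5255, 0.146, 0.1152]
eef_rot: [0.577, 0.698, 0.268, -0.328]
contact_force: [0.0, 1.0, -1.1]
opening: 0.402
finger_force: 50.0
clock: 15.88
tool_pos: [0.5253, 0.1463, 0.117]
eef_rot: [0.577, 0.7, 0.267, -0.326]
contact_force: [-0.1, 0.5, -0.0]
opening: 0.403
finger_force: 50.0
g [0.5347 0.099  0.1575] yh 11.07 F [-0.1  0.5 -0. ] M [-0.84 -0.27 -0.05] q [ 0.65  1.16 -0.98  1.77  0.03  0.7   0.17]
[[ 0.002 -0.981  0.192]
 [ 0.002 -0.192 -0.981]
 [ 1.     0.002  0.001]]
exp base corners [[280.0, 223.0], [361.0, 224.0], [270.0, 350.0], [370.0, 351.0]]
ang/row deg 0.12500324345173366 dist/row 0.014701558317356127
[[[-0.0111,0.0003,0.0096,-0.0017,0.0005,0.0013],[-0.0111,0.0003,0.0095,-0.0017,0.0005,0.0013],[-0.0112,0.0003,0.0095,-0.0017,0.0005,0.0013],[-0.0112,0.0003,0.0095,-0.0017,0.0005,0.0013],[-0.0112,0.0003,0.0095,-0.0017,0.0005,0.0013]]]
```

View pics/m5.png

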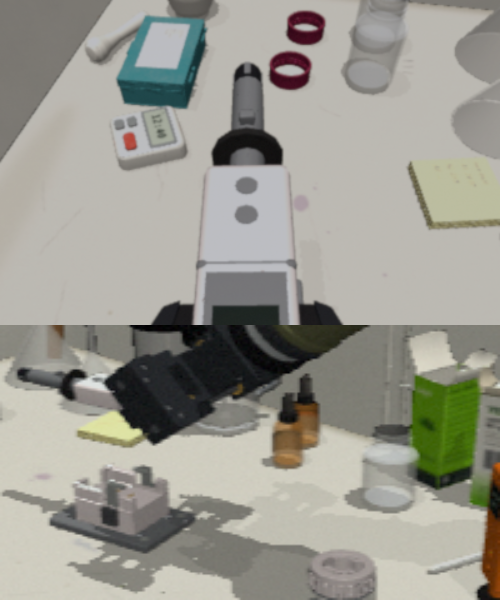

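The tester is held level, display up, head in the fingers and pointing along the cradle, with shoulder and probe tip both centred at column 317. The cradle is below it, and the collar is still on the bench. Now lowering.

```bash
python3 -m jog '[[[-0.0111,0.0003,0.0096,-0.0017,0.0005,0.0013],[-0.0111,0.0003,0.0095,-0.0017,0.0005,0.0013],[-0.0112,0.0003,0.0095,-0.0017,0.0005,0.0013],[-0.0112,0.0003,0.0095,-0.0017,0.0005,0.0013],[-0.0112,0.0003,0.0095,-0.0017,0.0005,0.0013],[0,0,0,0,0,0],[0,0,0,0,0,0]]]' - 60
python3 st.py
cat > go.py <<'E'
import sys
from h import *
x,y,z=map(float,sys.argv[1:4]);n=int(sys.argv[4]);h=np.radians(100.5);c,s=np.cos(h),np.sin(h)
G=np.array([.526+c*x-s*y,.152+s*x+c*y,z])
rows(G,tool(tester((0,0,1),(-c,-s,0)),50),n)
E
python3 go.py -.053 0 .069 4
python3 - <<'E'
from h import *
w=wrist("w6");S=__import__("plant").snapshot("scene");np.savez("pics/s6.npz",**S)
d=S;h=np.radians(100.5);c,s=np.cos(h),np.sin(h)
C=lambda x,y,z:np.array([.526+c*x-s*y,.152+s*x+c*y,z])
p=lambda *a:proj(d,C(*a))[0].round(1).tolist()
print("wall top ends +y",p(.031,.0,.054),p(.036,0,.054)," flange now centre",p(.0395,0,.085),"shoulder",p(.0265,0,.085), "foot",p(.1015,0,.085))
g=S["frame"]
# brightness along projected tester axis line in scene
a=np.array(p(.11,0,.085));b=np.array(p(-.02,0,.085))
for t in np.linspace(0,1,66):
    q=a+(b-a)*t;print(int(round((.11-.13*t)*1000)),int(g[int(round(q[1])),int(round(q[0]))].max()),end="; ")
E
```

```text
clock: 16.85
tool_pos: [0.5264, 0.1476, 0.0431]
eef_rot: [0.58, 0.695, 0.271, -0.327]
contact_force: [0.5, 0.4, -0.8]
opening: 0.401
finger_force: 59.9
g [0.5352 0.1    0.0834] yh 10.4 F [ 0.5  0.4 -0.8] M [-0.89 -0.24 -0.01] q [ 0.63  1.28 -0.93  1.76  0.08  0.62  0.21]
ang/row deg 0.07460359641639328 dist/row 0.0035921655129131824
[[[-0.0029,0.0001,0.0023,-0.0001,-0.001,-0.0008],[-0.0028,0.0001,0.0023,-0.0001,-0.001,-0.0008],[-0.0028,0.0001,0.0023,-0.0001,-0.001,-0.0008],[-0.0028,0.0001,0.0023,-0.0001,-0.001,-0.0008]]]
wall top ends +y [256.2, 220.4] [254.5, 219.8]  flange now centre [252.3, 207.3] shoulder [256.8, 208.6] foot [231.7, 201.1]
110 223; 108 146; 106 146; 104 28; 102 25; 100 25; 98 34; 96 72; 94 72; 92 113; 90 118; 88 105; 86 109; 84 116; 82 118; 80 118; 78 109; 76 114; 74 114; 72 118; 70 120; 68 110; 66 114; 64 118; 62 118; 60 122; 58 99; 56 99; 54 48; 52 29; 50 29; 48 27; 46 74; 44 74; 42 121; 40 127; 38 237; 36 237; 34 238; 32 238; 30 238; 28 236; 26 238; 24 238; 22 239; 20 237; 18 237; 16 238; 14 238; 12 238; 10 209; 8 30; 6 30; 4 28; 2 33; 0 25; -2 25; -4 35; -6 44; -8 44; -10 56; -12 39; -14 39; -16 29; -18 23; -20 22;
```

Sight-line geometry puts the shoulder at cradle x ≈ 26.5 mm as planned. I continue down with force checks.

```bash
python3 -m jog '[[[-0.0029,0.0001,0.0023,0,-0.001,-0.0008],[-0.0028,0.0001,0.0023,0,-0.001,-0.0008],[-0.0028,0.0001,0.0023,0,-0.001,-0.0008],[-0.0028,0.0001,0.0023,0,-0.001,-0.0008]]]' >/dev/null
python3 st.py
python3 -m jog '[[[-0.0015,0,0.0013,0,0,0],[-0.0015,0,0.0013,0,0,0]]]' >/dev/null
python3 st.py
```

```text
g [0.5361 0.1004 0.0695] yh 10.5 F [0.4 0.2 3.2] M [-0.08 -0.2  -0.16] q [ 0.62  1.3  -0.92  1.75  0.09  0.61  0.22]
g [0.5355 0.1001 0.065 ] yh 10.51 F [ 0.9 -2.4  7.1] M [ 0.35 -0.01 -0.05] q [ 0.62  1.3  -0.92  1.75  0.09  0.6   0.22]
```

```bash
python3 -m jog '[[[-0.0012,0,0.001,0,0,0],[0,0,0,0,0,0]]]' >/dev/null
python3 st.py
python3 -m jog '[[[-0.0012,0,0.001,0,0,0],[0,0,0,0,0,0]]]' >/dev/null
python3 st.py; python3 go.py -.053 0 .060 2
```

```text
g [0.5356 0.1002 0.0647] yh 10.53 F [ 1.  -3.7  9.5] M [0.63 0.2  0.08] q [ 0.62  1.3  -0.92  1.75  0.09  0.6   0.22]
g [0.5356 0.1004 0.0644] yh 10.54 F [ 0.3 -6.3 15.9] M [1.21 0.51 0.26] q [ 0.62  1.31 -0.92  1.75  0.09  0.6   0.22]
ang/row deg 0.08079326112965965 dist/row 0.0022203799190116994
[[[-0.0019,-0.0,0.0012,-0.0003,-0.0014,0.0003],[-0.0019,-0.0,0.0012,-0.0003,-0.0014,0.0003]]]
```

A hard stop at axis height 64.5 mm, so something rests on the end wall. I ease up and measure the tester's axial position numerically from the wrist and side views.

```bash
python3 -m jog '[[[0.003,0,-0.0026,0,0,0],[0.003,0,-0.0026,0,0,0],[0,0,0,0,0,0]]]' >/dev/null
python3 st.py
python3 - <<'E'
from h import *
h=np.radians(100.5);c,s=np.cos(h),np.sin(h)
def inC(P): v=P-[.526,.152,0];return (np.array([c*v[0]+s*v[1],-s*v[0]+c*v[1],v[2]])*1000).round(1)
p,r,_=cur();g=p+r.apply([0,0,-.063]);print("g",inC(g))
w=wrist("w7");f=w["frame"];m=f.max(2)
hsv=f
print("col317",[(y,int(m[y,317])) for y in range(60,150,3)])
dark=((m<45)).astype(np.uint8);dark[200:]=0
n,l,st,ce=cv2.connectedComponentsWithStats(dark)
for i in range(1,n):
    if st[i,4]>60 and 250<ce[i,0]<390: print("blob",st[i].tolist(),ce[i].round(1), inC(plane(w,ce[i],g[2])))
for y in(140,160,180):
    e=[int(i) for i in np.flatnonzero(abs(np.diff(m[y].astype(int)))>25) if 230<i<410];print(y,e)
for nm in("side","scene"):
    S=__import__("plant").snapshot(nm);np.savez(f"pics/{nm}7.npz",**S);m=S["frame"].max(2);q=proj(S,g+np.array([c,s,0])*.0925)[0];print(nm,q)
    D=(m<45).astype(np.uint8);x0,y0=int(q[0])-25,int(q[1])-25
    n,l,st,ce=cv2.connectedComponentsWithStats(D[y0:y0+50,x0:x0+50])
    for i in range(1,n):
        if st[i,4]>5:print(st[i].tolist(),(ce[i]+[x0,y0]).round(1),inC(plane(S,ce[i]+[x0,y0],g[2])))
S=dict(np.load("pics/side7.npz"))
q=proj(S,g+np.array([c,s,0])*.0925)[0].astype(int);print(q)
print(S["frame"].max(2)[q[1]-16:q[1]+17:1,q[0]-16:q[0]+17:1]//10)
E
```

```text
g [0.5357 0.0993 0.0692] yh 10.49 F [1.1 0.4 1. ] M [-0.68 -0.35 -0.15] q [ 0.62  1.3  -0.92  1.75  0.09  0.61  0.22]
g [-53.6   0.1  69.2]
col317 [(60, 111), (63, 113), (66, 114), (69, 114), (72, 112), (75, 113), (78, 115), (81, 115), (84, 113), (87, 112), (90, 117), (93, 74), (96, 61), (99, 108), (102, 37), (105, 29), (108, 18), (111, 19), (114, 19), (117, 88), (120, 114), (123, 113), (126, 111), (129, 113), (132, 172), (135, 190), (138, 189), (141, 133), (144, 115), (147, 116)]
blob [308, 50, 20, 13, 126] [317.6  55.8] [103.    0.3  69.2]
blob [290, 102, 56, 29, 990] [317.1 115.4] [47.7  0.6 69.2]
140 []
160 []
180 [264, 265, 272, 353, 355, 365, 371, 372]
side [256.63660786 287.75987429]
scene [253.00633539 213.59758825]
[4, 18, 3, 3, 8] [232.9 206.9] [101.7  -2.   69.2]
[20, 19, 9, 13, 50] [251.5 212.6] [45.2 -2.1 69.2]
[37, 25, 13, 25, 177] [272.8 223. ] [-27.2  12.4  69.2]
[256 287]
[[17 17 17 ... 16 17 18]
 [17 17 17 ... 16 17 18]
 [17 17 17 ... 17 18 18]
 ...
 [17 16 13 ...  9  9 10]
 [17 15 13 ...  9  9  9]
 [16 14 12 ...  8  9  9]]
```

Run:
```python
from h import *
h=np.radians(100.5);c,s=np.cos(h),np.sin(h)
def inC(P): v=P-[.526,.152,0];return (np.array([c*v[0]+s*v[1],-s*v[0]+c*v[1],v[2]])*1000).round(1)
w=load("w7");z=.0692
for n,row,dz in(("foot far top",50,.006),("flange far rim",101,.0165),("shoulder top",131,.011)): print(n,inC(plane(w,(317,row),z+dz)))
# far wall / wall stubs: scan columns beside the probe for the white wall near rows between flange and shoulder
m=w["frame"].max(2)
for col in(292,297,337,342): print(col,[int(m[y,col]) for y in range(98,136,2)])
C=lambda x,y,z:np.array([.526+c*x-s*y,.152+s*x+c*y,z])
print("wall exp",proj(w,[C(.031,.013,.054),C(.036,.013,.054),C(.036,.02,.054),C(.031,-.013,.054),C(.036,-.02,.054)]).round(0).tolist())
for row in (112,116,120,124,128):print(row,[int(v) for v in m[row,262:374:3]])
S=dict(np.load("pics/side7.npz"));m=S["frame"].max(2)
print("side expected wall",proj(S,[C(.036,.02,.054),C(.036,-.02,.054),C(.0445,0,.07),C(.1,0,.07)]).round(0).tolist())
for y in range(272,312,2):print(y,[int(v)//10 for v in m[y,225:300:2]])
```

```text
foot far top [100.5   0.7  75.2]
flange far rim [41.3  0.7 85.7]
shoulder top [25.2  0.7 80.2]
292 [184, 183, 184, 184, 184, 183, 181, 160, 84, 32, 19, 16, 16, 17, 17, 15, 20, 153, 188]
297 [184, 184, 184, 184, 179, 79, 27, 23, 19, 16, 17, 18, 16, 18, 16, 17, 31, 158, 188]
337 [183, 183, 184, 184, 161, 53, 27, 21, 19, 13, 18, 16, 17, 19, 17, 16, 57, 177, 190]
342 [184, 183, 184, 184, 183, 184, 162, 109, 44, 20, 15, 18, 17, 17, 16, 17, 59, 177, 189]
wall exp [[296.0, 155.0], [296.0, 148.0], [285.0, 148.0], [340.0, 155.0], [352.0, 148.0]]
112 [183, 184, 184, 184, 184, 184, 184, 184, 184, 184, 160, 27, 21, 17, 18, 18, 19, 18, 18, 18, 19, 19, 18, 17, 18, 21, 26, 162, 183, 183, 184, 184, 184, 184, 184, 183, 184, 184]
116 [184, 184, 184, 184, 184, 184, 184, 184, 184, 180, 32, 18, 18, 17, 18, 19, 18, 19, 30, 28, 17, 17, 18, 14, 18, 13, 17, 30, 178, 184, 184, 184, 184, 183, 184, 184, 184, 184]
120 [184, 184, 184, 184, 184, 184, 184, 184, 184, 100, 16, 19, 16, 17, 17, 41, 105, 111, 114, 113, 107, 97, 44, 15, 18, 16, 18, 14, 120, 184, 183, 184, 184, 184, 184, 184, 184, 184]
124 [184, 184, 184,
[... 2720 characters left out ...]
1, 10, 10, 9, 7, 8, 8, 8, 8, 8, 8, 8, 8, 8, 9, 10, 11, 11, 10, 14, 17, 16, 16, 16, 17, 17, 17, 17, 17]
304 [17, 17, 17, 17, 17, 17, 17, 16, 12, 10, 10, 9, 8, 8, 8, 8, 8, 8, 9, 9, 8, 8, 8, 8, 10, 10, 10, 12, 16, 17, 16, 17, 17, 17, 17, 17, 17, 17]
306 [17, 17, 17, 17, 17, 17, 17, 14, 11, 10, 10, 8, 11, 11, 9, 8, 8, 8, 9, 10, 10, 9, 9, 10, 11, 10, 11, 16, 17, 17, 17, 17, 17, 17, 17, 17, 17, 17]
308 [17, 17, 17, 17, 17, 17, 15, 10, 9, 10, 9, 11, 15, 13, 12, 11, 9, 8, 8, 10, 11, 10, 10, 11, 11, 10, 14, 17, 17, 17, 17, 17, 17, 17, 17, 17, 17, 17]
310 [17, 17, 17, 17, 17, 16, 10, 8, 7, 8, 10, 15, 17, 14, 12, 12, 11, 10, 9, 10, 10, 11, 11, 11, 10, 12, 17, 17, 17, 17, 17, 17, 17, 17, 17, 17, 17, 17]
```

The wrist view gives the shoulder at cradle x = 25.7 mm against 28 wanted, so the flange was resting on the end wall. I shift 2.3 mm towards the probe end and lower again.

```bash
python3 -m jog '[[[0.0015,0,0.0018,0,0,0],[0,0,0,0,0,0]]]' >/dev/null
python3 st.py
python3 -m jog '[[[-0.0023,0,-0.0019,0,0,0]]]' >/dev/null 2>&1 <<<"" ; python3 st.py; python3 go.py -.0513 0 .066 2
```

```text
g [0.5348 0.1022 0.0693] yh 10.55 F [ 1.2 -0.5 -0. ] M [-0.76 -0.38 -0.21] q [ 0.62  1.3  -0.92  1.76  0.09  0.6   0.22]
g [0.5352 0.0999 0.0693] yh 10.59 F [ 1.3  1.3 -0. ] M [-0.36 -0.37 -0.24] q [ 0.62  1.3  -0.92  1.75  0.09  0.61  0.22]
ang/row deg 0.05523285943804619 dist/row 0.0018632490197894285
[[[-0.0008,0.0003,0.0017,-0.0009,-0.0004,0.0001],[-0.0008,0.0003,0.0017,-0.0009,-0.0004,0.0001]]]
```

```bash
python3 -m jog '[[[0.0015,0.0003,0.0018,0,0,0],[-0.0023,0,0.0019,0,0,0],[0,0,0,0,0,0]]]' >/dev/null; python3 st.py
python3 -m jog '[[[-0.0015,0,0.0013,0,0,0],[0,0,0,0,0,0]]]' >/dev/null; python3 st.py
python3 -m jog '[[[-0.0012,0,0.001,0,0,0],[0,0,0,0,0,0]]]' >/dev/null; python3 st.py
```

```text
g [0.5353 0.1017 0.0666] yh 10.54 F [ 0.  -1.3  4.2] M [-0.16 -0.06 -0.05] q [ 0.62  1.3  -0.92  1.75  0.09  0.6   0.22]
g [0.5353 0.1019 0.0662] yh 10.56 F [-0.4 -5.8 12. ] M [0.55 0.31 0.24] q [ 0.62  1.3  -0.92  1.75  0.09  0.6   0.22]
g [0.5354 0.102  0.0659] yh 10.58 F [ -1.8 -10.4  18.9] M [1.19 0.7  0.53] q [ 0.62  1.3  -0.92  1.75  0.09  0.6   0.22]
```

The reaction points towards the head (−y) and grows after moving forward. The shoulder side is therefore over the wall, and I should go the other way. I lift slightly, go back about 5 mm and lower again.

```bash
python3 -m jog '[[[0.0023,0,-0.0019,0,0,0],[0.0023,0,-0.0019,0,0,0],[-0.0032,0,-0.0038,0,0,0],[-0.0023,0,0.0019,0,0,0],[0,0,0,0,0,0]]]' >/dev/null; python3 st.py
python3 -m jog '[[[-0.0015,0,0.0013,0,0,0],[0,0,0,0,0,0]]]' >/dev/null; python3 st.py
python3 -m jog '[[[-0.0015,0,0.0013,0,0,0],[0,0,0,0,0,0]]]' >/dev/null; python3 st.py
```

```text
g [0.5363 0.0961 0.0644] yh 10.49 F [ 1.3 -0.5 -3.3] M [-1.11 -0.41 -0.15] q [ 0.63  1.3  -0.91  1.75  0.1   0.61  0.22]
g [0.5362 0.0966 0.063 ] yh 10.53 F [ 1.1 -0.2 -2.5] M [-0.99 -0.43 -0.18] q [ 0.63  1.31 -0.91  1.75  0.1   0.61  0.23]
g [0.5362 0.0968 0.0614] yh 10.53 F [ 1.4  0.2 -0.1] M [-0.83 -0.43 -0.23] q [ 0.63  1.31 -0.91  1.75  0.1   0.61  0.23]
```

```bash
python3 -m jog '[[[-0.0015,0,0.0013,0,0,0],[0,0,0,0,0,0]]]' >/dev/null; python3 st.py
python3 -m jog '[[[-0.0015,0,0.0013,0,0,0],[0,0,0,0,0,0]]]' >/dev/null; python3 st.py
python3 - <<'E'
from h import *
h=np.radians(100.5);c,s=np.cos(h),np.sin(h)
def inC(P): v=P-[.526,.152,0];return (np.array([c*v[0]+s*v[1],-s*v[0]+c*v[1],v[2]])*1000).round(1)
p,r,_=cur();g=p+r.apply([0,0,-.063]);z=g[2]
w=wrist("w8");m=w["frame"].max(2)
print("col317",[(y,int(m[y,317])) for y in range(40,140,3)])
for col in(292,297,337,342): print(col,[int(m[y,col]) for y in range(98,146,2)])
E
```

```text
g [0.5363 0.0971 0.0607] yh 10.55 F [-0.9 -2.3  6.1] M [-0.06  0.02  0.04] q [ 0.63  1.31 -0.91  1.75  0.1   0.61  0.23]
g [0.5363 0.0973 0.0603] yh 10.57 F [-0.3 -6.8 14. ] M [0.72 0.4  0.38] q [ 0.63  1.31 -0.91  1.74  0.1   0.61  0.23]
col317 [(40, 183), (43, 183), (46, 183), (49, 118), (52, 115), (55, 115), (58, 41), (61, 112), (64, 113), (67, 114), (70, 113), (73, 113), (76, 114), (79, 114), (82, 114), (85, 113), (88, 116), (91, 116), (94, 67), (97, 63), (100, 100), (103, 34), (106, 23), (109, 17), (112, 18), (115, 17), (118, 103), (121, 114), (124, 114), (127, 115), (130, 114), (133, 182), (136, 190), (139, 188)]
292 [184, 184, 184, 184, 184, 184, 182, 161, 102, 39, 20, 17, 19, 19, 18, 18, 21, 150, 187, 190, 190, 190, 190, 190]
297 [184, 184, 183, 184, 181, 114, 30, 25, 17, 19, 18, 18, 16, 19, 18, 17, 24, 151, 187, 190, 190, 190, 190, 190]
337 [184, 184, 184, 184, 169, 69, 26, 23, 18, 16, 18, 16, 19, 17, 18, 18, 44, 169, 190, 190, 190, 190, 190, 190]
342 [184, 184, 184, 184, 184, 184, 179, 119, 44, 20, 17, 17, 17, 15, 17, 17, 45, 170, 189, 190, 190, 190, 189, 190]
```

The three stops (x −51.3 → z 66.2, −53.6 → 64.8, −56.6 → 60.5) lie along the tool's own slope. It is the fingertips that hit the pocket's side walls, so I need a grip further out on the head. I fit the in-hand pose from the wrist view to plan the regrip.

```bash
python3 -m jog '[[[0.0046,0,-0.0038,0,0,0],[0.0046,0,-0.0038,0,0,0],[0.0046,0,-0.0038,0,0,0],[0,0,0,0,0,0]]]' | head -2
python3 st.py
cat > fit.py <<'E'
from h import *
from scipy.optimize import least_squares
import sys
w=wrist(sys.argv[1]);m=w["frame"].max(2).astype(int)
p,r,_=cur();g=p+r.apply([0,0,-.063]);Rt=r*tool(R.identity(),50).inv()
def dn(col,a,b,th,up):   # first row crossing
    v=m[a:b,col]; k=np.flatnonzero((v[1:]>th)&(v[:-1]<=th) if up else (v[1:]<=th)&(v[:-1]>th)); return a+k[0]+(th-v[k[0]])/(v[k[0]+1]-v[k[0]])
cols=range(306,330,3)
foot=np.mean([dn(c,30,70,150,False) for c in(314,317,320)])
rim=np.mean([dn(c,98,112,70,False) if 0 else dn(c,99,112,60,False) for c in(314,317,320)])
face=np.mean([dn(c,108,126,65,True) for c in(314,317,320)])
sh=np.mean([dn(c,122,145,150,True) for c in(312,317,322)])
row=int(face+9); v=m[row]; k=np.flatnonzero(v[250:390]<70)+250; fl,fr=k[0]-.5,k[-1]+.5
row2=int(sh+4); print("row",row2,[(i,int(m[row2,i])) for i in range(272,364,4)])
print("foot,rim,face,sh,fl,fr,row",foot.round(1),rim.round(1),face.round(1),sh.round(1),fl,fr,row)
def model(v):
    dx,dz,pit=v; Q=Rt*R.from_rotvec([0,pit,0]); f=lambda x,y,z: proj(w,g+Q.apply([x+dx,y,z-.157+dz]))[0]
    return f
def res(v):
    f=model(v)
    a=f(.0165,0,.060)[1]-rim  # far rim
    b=f(.0165,0,.064)[1]
    e=f(.011,0,.075)[1]-sh
    # probe top occludes the face: tangent, x=8 at face z=64
    d=f(.008,0,.064)[1]-face
    W=(f(0,-.0165,.064)[0]-f(0,.0165,.064)[0]); W=abs(W)-(fr-fl)
    return [a,e,d,W,3*v[2]*0]
s=least_squares(lambda v:res([v[0],v[1],0]),[0,0]);print("dx,dz mm",(s.x*1000).round(2),"res",np.round(s.fun,2))
s=least_squares(res,[0,0,0]);print("with pitch",s.x.round(4),np.round(s.fun,2))
E
python3 fit.py w9
```

```text
clock: 22.15
tool_pos: [0.527, 0.1445, 0.0352]
g [0.5359 0.0971 0.0757] yh 10.59 F [-0.7 -0.3 -1. ] M [-0.89 -0.22 -0.03] q [ 0.63  1.29 -0.92  1.75  0.09  0.62  0.22]
row 135 [(272, 184), (276, 184), (280, 184), (284, 182), (288, 183), (292, 190), (296, 190), (300, 189), (304, 190), (308, 190), (312, 189), (316, 190), (320, 190), (324, 190), (328, 190), (332, 190), (336, 190), (340, 190), (344, 190), (348, 183), (352, 183), (356, 183), (360, 184)]
foot,rim,face,sh,fl,fr,row 48.3 101.6 117.4 131.6 289.5 345.5 126
dx,dz mm [-5.43 -3.57] res [ 0.67 -2.1   1.51  0.64  0.  ]
with pitch [-0.0266 -0.0032 -0.217 ] [ 0.46 -0.25 -0.22  0.2  -0.  ]
```

```bash
python3 - <<'E'
from h import *
h=np.radians(100.5);c,s=np.cos(h),np.sin(h)
def inC(P): v=P-[.526,.152,0];return (np.array([c*v[0]+s*v[1],-s*v[0]+c*v[1],v[2]])*1000).round(1)
w=load("w7");S=load("scene7");D=load("side7")
for n,a,b in(("foot",(317.6,55.8),(232.9,206.9)),("flange",(317.1,115.4),(251.5,212.6))):
    P=tri(w,a,S,b);print(n,inC(P),proj(w,P)-a,proj(S,P)-b)
E
python3 go.py -.0583 0 .066 3
```

```text
foot [99.5  0.3 71.1] [[0.01159923 0.74359924]] [[-0.09957455 -0.16536858]]
flange [43.7  0.5 71.6] [[0.28942374 2.00129007]] [[-0.33158771 -0.36097791]]
ang/row deg 0.04070575387801006 dist/row 0.0032116597837293336
[[[-0.0029,0.0002,0.0014,-0.0007,0.0002,-0.0],[-0.0029,0.0002,0.0014,-0.0007,0.0002,-0.0],[-0.0029,0.0002,0.0014,-0.0007,0.0002,-0.0]]]
```

Triangulation agrees: the tester sits about 5 mm further forward and lower in the hand than assumed. Home therefore corresponds to g at cradle x ≈ −58 mm, where the fingers clear the walls, so no regrip is needed. Lowering there.

```bash
python3 -m jog '[[[-0.0029,0.0002,0.0014,-0.0007,0.0002,0],[-0.0029,0.0002,0.0014,-0.0007,0.0002,0],[-0.0029,0.0002,0.0014,-0.0007,0.0002,0],[0,0,0,0,0,0]]]' >/dev/null; python3 st.py
python3 -m jog '[[[-0.0023,0,0.0019,0,0,0],[0,0,0,0,0,0]]]' >/dev/null; python3 st.py
python3 -m jog '[[[-0.0015,0,0.0013,0,0,0],[0,0,0,0,0,0]]]' >/dev/null; python3 st.py
python3 -m jog '[[[-0.0015,0,0.0013,0,0,0],[0,0,0,0,0,0]]]' >/dev/null; python3 st.py
```

```text
g [0.5368 0.0942 0.065 ] yh 10.43 F [-0.2  1.  -1.8] M [-0.89 -0.35 -0.15] q [ 0.63  1.3  -0.92  1.75  0.1   0.61  0.23]
g [0.537  0.0943 0.0623] yh 10.43 F [ 0.2  0.5 -1.7] M [-0.95 -0.31 -0.06] q [ 0.63  1.31 -0.91  1.74  0.1   0.61  0.23]
g [0.5371 0.0945 0.0607] yh 10.43 F [ 0.9 -0.7 -1.3] M [-0.94 -0.33 -0.06] q [ 0.63  1.31 -0.91  1.74  0.1   0.61  0.23]
g [0.5371 0.0946 0.0588] yh 10.44 F [ 0.4  0.6 -0.8] M [-0.86 -0.33 -0.04] q [ 0.63  1.31 -0.91  1.74  0.1   0.61  0.23]
```

```bash
python3 -m jog '[[[-0.0015,0,0.0013,0,0,0],[0,0,0,0,0,0]]]' >/dev/null; python3 st.py
python3 -m jog '[[[-0.0015,0,0.0013,0,0,0],[0,0,0,0,0,0]]]' >/dev/null; python3 st.py
python3 -m jog '[[[-0.0015,0,0.0013,0,0,0],[0,0,0,0,0,0]]]' >/dev/null; python3 st.py
```

```text
g [0.5371 0.0947 0.0568] yh 10.43 F [ 0.7  0.1 -1.5] M [-0.82 -0.31 -0.04] q [ 0.63  1.32 -0.91  1.74  0.1   0.61  0.23]
g [0.5371 0.0946 0.0547] yh 10.43 F [ 0.  -0.3 -1. ] M [-0.86 -0.31 -0.1 ] q [ 0.63  1.32 -0.91  1.74  0.1   0.61  0.23]
g [0.5371 0.0942 0.0521] yh 10.41 F [ 0.4  1.5 -4.6] M [-1.42 -0.39 -0.11] q [ 0.63  1.32 -0.91  1.74  0.1   0.6   0.23]
```

```bash
python3 -m jog '[[[0,0,0,0,0,0]]]' >/dev/null; python3 st.py
python3 -m jog '[[[-0.0012,0,0.001,0,0,0],[0,0,0,0,0,0]]]' >/dev/null; python3 st.py
python3 -m jog '[[[-0.0012,0,0.001,0,0,0],[0,0,0,0,0,0]]]' >/dev/null; python3 st.py
python3 fit.py w10
```

```text
g [0.5371 0.0942 0.0522] yh 10.41 F [ 1.3  0.8 -5.4] M [-1.6  -0.5  -0.12] q [ 0.63  1.32 -0.91  1.74  0.1   0.6   0.23]
g [0.5373 0.0947 0.0516] yh 10.42 F [ 0.6 -0.1 -2.8] M [-1.26 -0.39 -0.22] q [ 0.63  1.33 -0.91  1.74  0.1   0.6   0.23]
g [0.5373 0.0951 0.051 ] yh 10.44 F [-0.1 -2.6  4.1] M [-0.33 -0.07  0.08] q [ 0.63  1.33 -0.91  1.74  0.1   0.6   0.24]
row 135 [(272, 184), (276, 163), (280, 140), (284, 138), (288, 184), (292, 190), (296, 190), (300, 190), (304, 190), (308, 190), (312, 191), (316, 191), (320, 190), (324, 190), (328, 190), (332, 191), (336, 191), (340, 191), (344, 190), (348, 182), (352, 130), (356, 174), (360, 165)]
foot,rim,face,sh,fl,fr,row 47.8 101.4 117.1 131.4 297.5 337.5 126
dx,dz mm [-52.92 -52.18] res [ 4.53 -5.47  1.04  2.43  0.  ]
with pitch [-0.0994 -0.0302 -0.3446] [ 4.48 -3.5  -1.03  2.19 -0.  ]
```

The end wall now shows between shoulder and flange, since the flange's visible width narrowed from 56 to 40 px. The force dipped to −5 N and then rose, which suggests a snap followed by floor contact. I press a little more through the grip.

```bash
python3 -m jog '[[[-0.0012,0,0.001,0,0,0],[0,0,0,0,0,0]]]' >/dev/null; python3 st.py
python3 - <<'E'
from h import *
h=np.radians(100.5);c,s=np.cos(h),np.sin(h)
w=wrist("w11");m=w["frame"].max(2).astype(int)
for row in range(112,146,3):print(row,[int(v)//10 for v in m[row,256:380:3]])
E
```

```text
g [0.5373 0.0951 0.0507] yh 10.45 F [ 0.1 -7.5 12.6] M [0.43 0.39 0.38] q [ 0.63  1.33 -0.91  1.74  0.1   0.6   0.24]
112 [18, 18, 18, 18, 18, 18, 18, 18, 18, 18, 18, 18, 13, 2, 2, 1, 1, 1, 1, 1, 1, 1, 1, 1, 1, 1, 1, 1, 2, 14, 18, 18, 18, 18, 18, 18, 18, 18, 18, 18, 18, 18]
115 [18, 18, 18, 18, 18, 18, 18, 18, 18, 18, 18, 18, 3, 1, 1, 1, 1, 1, 1, 1, 2, 2, 1, 1, 1, 1, 1, 1, 1, 4, 17, 18, 18, 18, 18, 18, 18, 18, 18, 18, 18, 18]
118 [18, 18, 18, 18, 18, 18, 18, 18, 18, 18, 18, 11, 1, 1, 1, 1, 1, 2, 8, 10, 11, 11, 10, 7, 1, 1, 1, 1, 1, 1, 12, 18, 18, 18, 18, 18, 18, 18, 18, 18, 18, 18]
121 [18, 18, 18, 18, 18, 18, 18, 18, 18, 18, 18, 8, 1, 1, 1, 1, 2, 8, 10, 11, 11, 11, 10, 10, 8, 1, 1, 1, 1, 1, 10, 17, 18, 18, 18, 18, 18, 18, 18, 18, 18, 18]
124 [18, 18, 18, 18, 18, 18, 17, 17, 17, 17, 18, 14, 10, 7, 1, 1, 5, 9, 10, 11, 11, 11, 10, 10, 8, 3, 1, 2, 9, 11, 14, 17, 17, 18, 18, 18, 18, 18, 18, 18, 18, 18]
127 [18, 18, 18, 18, 18, 18, 19, 19, 19, 19, 19, 19, 19, 18, 5, 1, 6, 9, 10, 11, 11, 11, 10, 10, 8, 5, 1, 9, 18, 19, 19, 19, 19, 19, 19, 19, 18, 18, 18, 18, 18, 18]
130 [18, 18, 18, 18, 17
[... 309 characters left out ...]
, 18, 18]
136 [18, 18, 18, 18, 18, 18, 16, 18, 13, 13, 18, 19, 19, 19, 19, 19, 19, 19, 19, 19, 19, 19, 19, 19, 19, 19, 19, 19, 19, 19, 18, 18, 13, 15, 17, 17, 18, 18, 18, 18, 18, 18]
139 [18, 18, 18, 18, 18, 18, 16, 18, 12, 13, 18, 19, 19, 19, 19, 19, 19, 19, 19, 18, 18, 18, 19, 19, 19, 19, 19, 19, 19, 19, 18, 18, 12, 14, 18, 16, 18, 18, 18, 18, 18, 18]
142 [18, 18, 18, 18, 18, 18, 16, 18, 10, 13, 18, 19, 19, 19, 19, 19, 19, 19, 17, 11, 11, 11, 13, 18, 19, 19, 19, 19, 19, 19, 18, 18, 12, 13, 18, 16, 18, 18, 18, 18, 18, 18]
145 [18, 18, 18, 18, 18, 18, 16, 18, 9, 14, 18, 19, 19, 19, 19, 19, 19, 18, 11, 11, 11, 11, 11, 13, 19, 19, 19, 19, 19, 19, 19, 18, 12, 12, 18, 16, 18, 17, 18, 18, 18, 18]
```

The wall stubs (columns 274–297 and 337–361) sit symmetrically between flange and shoulder, and the side walls straddle the body evenly. I release, back off along the tool, and turn the tool straight down to press between the clips.

```bash
python3 -m jog '[[[0.0008,0,-0.0006,0,0,0],[0,0,0,0,0,0],[0,0,0,0,0,0],[0,0,0,0,0,0],[0,0,-0.02,0,0,0],[0,0,-0.03,0,0,0],[0,0,-0.05,0,0,0],[0,0,-0.05,0,0,0],[0,0,0,0,0,0]]]' 0.056 20
python3 st.py
python3 - <<'E'
from h import *
h=np.radians(100.5);c,s=np.cos(h),np.sin(h)
p,r,_=cur()
# tool down with y along cradle x: tool x = cradle -y (heading 10.5) -> y heading -79.5
Rd=R.from_matrix(np.array([[s,-c,0],[-c,-s,0],[0,0,-1.]]))
Rd2=R.from_matrix(np.array([[c,s,0],[s,-c,0],[0,0,-1.]]))
print("q7 choice yaw");
G=np.array([.526-.010*c,.152-.010*s,.15])
rows(G,Rd,12)
E
```

```text
clock: 26.3
tool_pos: [0.5522, 0.0259, 0.1065]
eef_rot: [0.582, 0.696, 0.272, -0.321]
contact_force: [-0.4, 0.0, 0.1]
opening: 0.633
finger_force: 0.0
g [ 0.5604 -0.0215  0.1472] yh 10.07 F [-0.4  0.   0.1] M [-0.72 -0.2  -0.06] q [ 0.78  1.2  -0.96  1.58  0.07  0.94  0.27]
q7 choice yaw
ang/row deg 8.329124116568112 dist/row 0.013912191357229953
[[[0.0054,0.003,0.0103,-0.056,-0.057,0.1214],[0.0058,0.0013,0.0097,-0.056,-0.057,0.1214],[0.006,-0.0004,0.009,-0.056,-0.057,0.1214],[0.0059,-0.0021,0.0081,-0.056,-0.057,0.1214],[0.0056,-0.0037,0.0072,-0.056,-0.057,0.1214],[0.0051,-0.0052,0.0063,-0.056,-0.057,0.1214],[0.0043,-0.0066,0.0053,-0.056,-0.057,0.1214],[0.0033,-0.0078,0.0043,-0.056,-0.057,0.1214],[0.0021,-0.0088,0.0032,-0.056,-0.057,0.1214],[0.0008,-0.0096,0.0022,-0.056,-0.057,0.1214],[-0.0007,-0.0102,0.0013,-0.056,-0.057,0.1214],[-0.0023,-0.0105,0.0004,-0.056,-0.057,0.1214]]]
```

```bash
python3 -m jog '[[[0.0054,0.003,0.0103,-0.056,-0.057,0.1214],[0.0058,0.0013,0.0097,-0.056,-0.057,0.1214],[0.006,-0.0004,0.009,-0.056,-0.057,0.1214],[0.0059,-0.0021,0.0081,-0.056,-0.057,0.1214],[0.0056,-0.0037,0.0072,-0.056,-0.057,0.1214],[0.0051,-0.0052,0.0063,-0.056,-0.057,0.1214],[0.0043,-0.0066,0.0053,-0.056,-0.057,0.1214],[0.0033,-0.0078,0.0043,-0.056,-0.057,0.1214],[0.0021,-0.0088,0.0032,-0.056,-0.057,0.1214],[0.0008,-0.0096,0.0022,-0.056,-0.057,0.1214],[-0.0007,-0.0102,0.0013,-0.056,-0.057,0.1214],[-0.0023,-0.0105,0.0004,-0.056,-0.057,0.1214]]]' 0 10 >/dev/null
python3 -m jog '[[[0,0,0,0,0,0],[0,0,0,0,0,0]]]'
python3 st.py
python3 - <<'E'
from h import *
h=np.radians(100.5);c,s=np.cos(h),np.sin(h)
def inC(P): v=P-[.526,.152,0];return (np.array([c*v[0]+s*v[1],-s*v[0]+c*v[1],v[2]])*1000).round(1)
C=lambda x,y,z:np.array([.526+c*x-s*y,.152+s*x+c*y,z])
w=wrist("w12");m=w["frame"].max(2)
print(proj(w,[C(-.077,0,.06),C(-.031,0,.06),C(-.057,0,.06),C(.039,0,.06),C(.103,0,.055)]).round(0).tolist())
a,b=proj(w,[C(-.09,0,.06),C(.115,0,.06)])
print([(round(-90+205*t),int(m[int(round((a+(b-a)*t)[1])),int(round((a+(b-a)*t)[0]))])) for t in np.linspace(0,1,83) if all(0<=(a+(b-a)*t)) and (a+(b-a)*t)[0]<640 and (a+(b-a)*t)[1]<400])
r0=int(a[1]);
S=__import__("plant").snapshot("scene");np.savez("pics/scene12.npz",**S)
E
```

```text
clock: 28.05
tool_pos: [0.5228, 0.1441, 0.0855]
eef_rot: [0.995, 0.095, -0.003, -0.001]
contact_force: [0.7, 0.0, -0.6]
opening: 0.003
finger_force: 0.0
g [0.5232 0.1439 0.1485] yh -79.04 F [ 0.7  0.  -0.6] M [-0.03  0.06  0.04] q [-0.51  0.78  0.28  1.92 -0.42  0.5  -1.32]
[[424.0, 206.0], [354.0, 206.0], [394.0, 206.0], [249.0, 205.0], [155.0, 202.0]]
[(-90, 195), (-88, 195), (-85, 195), (-82, 195), (-80, 184), (-78, 200), (-75, 200), (-72, 131), (-70, 131), (-68, 49), (-65, 45), (-62, 45), (-60, 124), (-58, 63), (-55, 27), (-52, 93), (-50, 73), (-47, 29), (-45, 29), (-42, 53), (-40, 92), (-38, 92), (-35, 93), (-32, 92), (-30, 95), (-28, 173), (-25, 168), (-22, 200), (-20, 200), (-17, 200), (-15, 200), (-12, 200), (-10, 200), (-8, 127), (-5, 122), (-2, 84), (0, 90), (2, 162), (5, 162), (8, 83), (10, 85), (12, 84), (15, 126), (18, 163), (20, 161), (23, 146), (25, 83), (28, 83), (30, 82), (32, 82), (35, 38), (38, 23), (40, 65), (42, 81), (45, 80), (48, 80), (50, 52), (52, 84), (55, 70), (58, 78), (60, 77), (62, 77), (65, 78), (68, 79), (70, 79), (72, 86), (75, 86), (78, 87), (80, 85), (83, 85), (85, 41), (88, 50), (90, 59), (92, 59), (95, 59), (98, 149), (100, 151), (102, 151), (105, 151), (108, 151), (110, 150), (112, 149), (115, 150)]
```

```bash
python3 - <<'E'
from h import *
h=np.radians(100.5);c,s=np.cos(h),np.sin(h)
def inC(P): v=P-[.526,.152,0];return (np.array([c*v[0]+s*v[1],-s*v[0]+c*v[1],v[2]])*1000).round(1)
C=lambda x,y,z:np.array([.526+c*x-s*y,.152+s*x+c*y,z])
w=load("w12");m=w["frame"].max(2)
for X in(-.075,-.04,-.013,.005,.02):
    a,b=proj(w,[C(X,-.035,.06),C(X,.035,.06)])
    print(X,[(round(-35+70*t),int(m[int(round((a+(b-a)*t)[1])),int(round((a+(b-a)*t)[0]))])) for t in np.linspace(0,1,36)])
E
python3 -m jog '[[[0.0042,0.0056,0.01,0,0,0],[0,0,0.02,0,0,0],[0,0,0.015,0,0,0],[0,0,0.005,0,0,0],[0,0,0,0,0,0]]]' >/dev/null
python3 st.py
```

```text
-0.075 [(-35, 195), (-33, 195), (-31, 195), (-29, 195), (-27, 194), (-25, 195), (-23, 194), (-21, 194), (-19, 128), (-17, 160), (-15, 195), (-13, 200), (-11, 200), (-9, 200), (-7, 200), (-5, 200), (-3, 199), (-1, 199), (1, 199), (3, 200), (5, 200), (7, 200), (9, 200), (11, 200), (13, 200), (15, 200), (17, 196), (19, 195), (21, 195), (23, 195), (25, 195), (27, 195), (29, 194), (31, 194), (33, 195), (35, 195)]
-0.04 [(-35, 149), (-33, 130), (-31, 129), (-29, 126), (-27, 85), (-25, 85), (-23, 85), (-21, 107), (-19, 111), (-17, 128), (-15, 156), (-13, 145), (-11, 84), (-9, 85), (-7, 84), (-5, 84), (-3, 91), (-1, 91), (1, 92), (3, 92), (5, 92), (7, 92), (9, 92), (11, 92), (13, 92), (15, 101), (17, 159), (19, 195), (21, 194), (23, 194), (25, 195), (27, 195), (29, 195), (31, 195), (33, 195), (35, 195)]
-0.013 [(-35, 87), (-33, 96), (-31, 193), (-29, 71), (-27, 72), (-25, 100), (-23, 163), (-21, 162), (-19, 130), (-17, 111), (-15, 142), (-13, 164), (-11, 165), (-9, 187), (-7, 200), (-5, 200), (-3, 200), (-1, 200), (1, 200), (3, 200), (5, 200), (7, 200), (9, 200), (11, 200), (13, 200), (15, 2
[... 348 characters left out ...]
 (5, 161), (7, 162), (9, 160), (11, 161), (13, 160), (15, 160), (17, 136), (19, 162), (21, 145), (23, 167), (25, 181), (27, 99), (29, 47), (31, 21), (33, 18), (35, 19)]
0.02 [(-35, 109), (-33, 111), (-31, 153), (-29, 109), (-27, 157), (-25, 151), (-23, 145), (-21, 139), (-19, 107), (-17, 131), (-15, 156), (-13, 165), (-11, 165), (-9, 164), (-7, 164), (-5, 163), (-3, 162), (-1, 162), (1, 161), (3, 160), (5, 160), (7, 162), (9, 162), (11, 161), (13, 160), (15, 159), (17, 128), (19, 161), (21, 145), (23, 169), (25, 190), (27, 190), (29, 190), (31, 190), (33, 190), (35, 189)]
g [0.529  0.1402 0.0987] yh -79.13 F [ 0.7 -0.2  1.2] M [-0.02 -0.03  0.01] q [-0.47  0.86  0.22  1.93 -0.45  0.4  -1.29]
```

Body edges are at −17.5 and +16.5 mm, so it is centred. Pressing down between the clips.

```bash
python3 -m jog '[[[0,0,0.005,0,0,0],[0,0,0.003,0,0,0],[0,0,0,0,0,0]]]' >/dev/null; python3 st.py
python3 -m jog '[[[0,0,0.002,0,0,0],[0,0,0,0,0,0]]]' >/dev/null; python3 st.py
python3 -m jog '[[[0,0,0.002,0,0,0],[0,0,0,0,0,0]]]' >/dev/null; python3 st.py
```

```text
g [0.5289 0.1407 0.091 ] yh -79.1 F [-0.7  0.1  0.2] M [ 0.03  0.01 -0.04] q [-0.47  0.87  0.21  1.93 -0.46  0.39 -1.28]
g [0.529  0.1406 0.089 ] yh -79.11 F [-0.1 -0.1  1.4] M [-0.03  0.    0.03] q [-0.46  0.88  0.21  1.93 -0.46  0.38 -1.28]
g [0.5289 0.1406 0.0869] yh -79.11 F [ 0.6 -0.4 -0.3] M [0.05 0.   0.  ] q [-0.46  0.88  0.21  1.93 -0.46  0.38 -1.28]
```

```bash
for k in 1; do python3 -m jog '[[[0,0,0.0015,0,0,0],[0,0,0,0,0,0]]]' >/dev/null; python3 st.py; done
python3 -m jog '[[[0,0,0.0015,0,0,0],[0,0,0,0,0,0]]]' >/dev/null; python3 st.py
python3 -m jog '[[[0,0,0.0015,0,0,0],[0,0,0,0,0,0]]]' >/dev/null; python3 st.py
```

```text
g [0.529  0.1406 0.0854] yh -79.11 F [ 0.4 -0.1  0.6] M [-0.04 -0.02 -0.05] q [-0.46  0.88  0.21  1.93 -0.46  0.37 -1.28]
g [0.5291 0.1406 0.0843] yh -79.12 F [-1.   0.3  4. ] M [-0.03  0.1  -0.05] q [-0.46  0.88  0.2   1.93 -0.46  0.37 -1.28]
g [0.5291 0.1406 0.0842] yh -79.13 F [-3.2  0.1 17.3] M [-0.05  0.68  0.06] q [-0.46  0.88  0.2   1.94 -0.46  0.37 -1.28]
```

Contact is rigid at tip height ≈ 59 ± 2 mm with 17 N, more than twice the clip force. The tester is on the pocket floor. I retract and check once more.

```bash
python3 -m jog '[[[0,0,-0.005,0,0,0],[0,0,-0.03,0,0,0],[0,0,-0.04,0,0,0],[0,0,-0.04,0,0,0],[0,0,0,0,0,0],[0,0,0,0,0,0]]]'
python3 - <<'E'
from h import *
h=np.radians(100.5);c,s=np.cos(h),np.sin(h)
def inC(P): v=P-[.526,.152,0];return (np.array([c*v[0]+s*v[1],-s*v[0]+c*v[1],v[2]])*1000).round(1)
C=lambda x,y,z:np.array([.526+c*x-s*y,.152+s*x+c*y,z])
w=wrist("w13");m=w["frame"].max(2)
a,b=proj(w,[C(-.09,.005,.06),C(.115,.005,.06)])
print([(round(-90+205*t),int(m[tuple(np.round(a+(b-a)*t).astype(int)[::-1])])//10) for t in np.linspace(0,1,83)])
for X in(-.07,-.05,-.03,-.02,-.014,-.008,0,.01,.02):
    a,b=proj(w,[C(X,-.03,.06),C(X,.03,.06)])
    print(X,[int(m[tuple(np.round(a+(b-a)*t).astype(int)[::-1])])//10 for t in np.linspace(0,1,41)])
cv2.imwrite("pics/w13.png",w["frame"][:,:,::-1])
E
```

```text
clock: 31.15
tool_pos: [0.5286, 0.1406, 0.134]
eef_rot: [0.995, 0.095, -0.003, -0.002]
contact_force: [0.0, -0.0, -0.8]
opening: 0.0
finger_force: 0.0
[(-90, 19), (-88, 19), (-85, 19), (-82, 19), (-80, 18), (-78, 19), (-75, 19), (-72, 14), (-70, 12), (-68, 6), (-65, 4), (-62, 4), (-60, 14), (-58, 7), (-55, 4), (-52, 4), (-50, 3), (-47, 3), (-45, 2), (-42, 3), (-40, 9), (-38, 9), (-35, 9), (-32, 9), (-30, 9), (-28, 16), (-25, 11), (-22, 15), (-20, 15), (-17, 16), (-15, 19), (-12, 19), (-10, 19), (-8, 19), (-5, 18), (-2, 18), (0, 19), (2, 19), (5, 19), (8, 15), (10, 14), (12, 15), (15, 15), (18, 15), (20, 15), (23, 13), (25, 13), (28, 9), (30, 8), (32, 4), (35, 1), (38, 2), (40, 6), (42, 7), (45, 7), (48, 12), (50, 12), (52, 14), (55, 14), (58, 14), (60, 14), (62, 14), (65, 14), (68, 14), (70, 14), (72, 14), (75, 14), (78, 14), (80, 14), (83, 14), (85, 13), (88, 13), (90, 13), (92, 13), (95, 14), (98, 14), (100, 14), (102, 14), (105, 14), (108, 14), (110, 14), (112, 14), (115, 14)]
-0.07 [19, 18, 18, 19, 18, 18, 12, 11, 12, 18, 19, 16, 13, 13, 13, 13, 12, 12, 12, 12, 12, 12, 12, 12, 12
[... 691 characters left out ...]
, 10, 10, 10, 11, 17, 18, 17]
-0.008 [14, 6, 7, 11, 11, 11, 11, 11, 10, 11, 17, 19, 19, 19, 19, 19, 19, 19, 19, 17, 16, 15, 17, 19, 19, 19, 19, 19, 19, 19, 16, 11, 10, 11, 10, 10, 10, 11, 17, 17, 17]
0 [17, 16, 16, 16, 16, 15, 11, 10, 12, 13, 15, 19, 19, 19, 19, 19, 19, 19, 19, 18, 13, 14, 16, 19, 19, 19, 19, 19, 16, 15, 15, 13, 14, 14, 16, 18, 18, 16, 16, 18, 18]
0.01 [12, 12, 15, 14, 13, 13, 10, 10, 13, 14, 15, 16, 16, 16, 16, 16, 16, 15, 9, 8, 8, 8, 8, 8, 14, 15, 15, 15, 15, 15, 15, 12, 15, 15, 14, 13, 16, 18, 18, 18, 18]
0.02 [11, 13, 15, 13, 13, 14, 13, 10, 12, 14, 15, 15, 15, 16, 16, 16, 16, 16, 16, 16, 15, 15, 15, 15, 15, 15, 15, 15, 15, 15, 14, 11, 15, 15, 14, 14, 18, 18, 18, 18, 18]
```

Both clip noses sit at about ±16 mm over the body's edges, 32 mm apart, so they are closed rather than spread. The end wall is between shoulder and flange, and the robot is clear. Handing in.

```bash
python3 -c "
from plant import *
print(finish_job())"
```

```text
the job is handed in; nothing more can be done
None
```

I turned the tester to its stop, drew it straight up and laid it display up in the cradle; by the camera and force readings both clips closed over it, and I handed the job in at about 31 s, with no verdict returned.

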